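# Weigh a lens prism on the sprung hook scale

### The job

Hang the glass prism in its steel clip by its bail in the notch of the sprung hook scale, feeling for the hook since its height and reach are set differently each time, and lower it smoothly until the scale carries it: never drop or jerk it onto the scale or pull past the 8 N mark. Let go and leave it hanging free and still in the notch for at least two seconds, then lift it off and set it down gently, upright, in the cork-floored wooden box. Leave everything else where it is.

Things in the scene. Friction and masses are not known exactly. Their poses are not given: they have to be found in the camera images.
- clip_tab (a point): Centre of the orange grip tab on top of the prism clip, 204 mm above its foot. The tab is 16 mm along y (take it across this), 20 mm along x, 46 mm tall, on a 6 mm stem. z is up along the clip. Below, in the y-z plane, is the bail, a closed loop of 6 mm bar; the underside of its crown's peak is 50 mm below this point.
- clip: The glass prism in its steel clip, standing in the zinc tray; 227 mm tall, 0.30 to 0.48 kg. Origin at the centre of the underside of its flat foot (60 mm in x, 56 mm in y), axes as clip_tab. The bail's crown slopes 20 degrees down to both sides of its peak (underside 154 mm above the foot); its opening is 34 mm wide in y and 75 mm high, closed below by the clip's top plate.
- stand: Fixed stand of the sprung hook scale: grey base 130 x 120 x 14 mm, pillar, green head 72 mm deep. Origin at the centre of the base's underside, under the pillar; z up. A steel hook arm 10 mm wide points from the head along -x at y = 0. The head, centred on the pillar, is the tallest part: its top is 52 mm above the notch's floor. The closed bail is threaded over the arm's free end (red nose), its plane across the arm.
- notch_nominal (a point): Fixed point of the stand where the middle of the notch's floor would be at the middle setting, 215 mm above and 135 mm along -x from the stand's origin; axes as the stand's. The head and arm are clamped anew each time and NOT measured: the true notch (scale empty) lies up to 18 mm higher or lower and up to 18 mm nearer or farther along x.
- landing_nominal (a point): Middle of the arm's landing at that same middle setting (the true one is off by the same amounts). From its free end inward the arm's top is: red nose 6 mm long, 6 mm above the landing; flat landing 60 mm long; notch 14 mm long, its floor 7 mm below the landing; rear wall 16 mm above the notch's floor. The arm is 8 mm thick under landing and notch. The bail belongs on the notch's floor.
- scale (a joint): Scale reading: how far the sprung arm has moved down, in m; 0 with nothing on it, 1 mm per newton of load (spring 1000 N/m, damped), 8 mm mark = 8 N, hard stop at 14 mm. It must not be jerked down faster than 0.12 m/s, as it is when the clip is let go before the scale carries it.
- rack: Fixed wooden box, 116 mm (x) by 104 mm (y) outside, walls 8 mm thick and 20 mm high, inside 100 x 88 mm, cork floor 8 mm above its underside; origin at the centre of the underside.
- tray: Fixed galvanised zinc tray 280 mm (x) by 220 mm (y), walls 4 mm thick and 18 mm high, floor 4 mm; origin at the centre of its underside. Holds the clip near its robot side and the jacks and socket along its far (+x) side.
- jack_a: Small black iron screw jack, 48 mm across, 69 mm tall, in the tray; origin under its foot. Leave alone.
- jack_b: A second jack like jack_a. Leave alone.
- socket: Blue glazed ceramic bulb socket, 44 mm across, 46 mm tall, in the tray; origin under its foot. Leave alone.
- tube: Brass sighting tube lying on two feet, 170 mm long (x), 38 mm thick, 41 mm tall; origin under its middle. Leave alone.
- weight: Brass check weight with a knob, 40 mm across, 50 mm tall; origin under its foot. Leave alone.
- spare: Spare steel spring clip, 60 x 30 x 31 mm, U-shaped; origin under its middle. Leave alone.
- collar: Brass collar ring, 40 mm across, 24 mm bore, 18 mm tall; origin under its middle. Leave alone.
Mind the look-alikes: they are no part of the job. Of the things like the rack, leave any that is purple; of the rest the larger one is meant.

How it is judged (in metres and radians):
On the way:
1. the clip hangs by its bail on the notch's floor, let go and still, for 1.2 s on end (contact force between clip and hook_c0 above 1.5 N and contact force between clip and the fingers below 0.05 N and linear speed of clip below 0.03 m/s and value of joint scale above 0.0015 m and angle between clip_tab's own z axis and vertical below 0.2 rad), for 1.2 s.
At the end, for the whole second after the job is handed in: The clip stands upright (within 4.5 degrees) on the floor of the wooden box, its tab within 35 mm of the box's middle in both directions, released and at rest, and the scale is empty and back at zero (under 1.2 mm) (x of clip_tab in the frame of rack between -0.035 and 0.035 m and y of clip_tab in the frame of rack between -0.035 and 0.035 m and z of clip_tab in the frame of rack below 0.217 m and angle between clip_tab's own z axis and vertical below 0.08 rad and linear speed of clip below 0.02 m/s and contact force between clip and the fingers below 0.05 N and value of joint scale below 0.0012 m); the robot touches nothing.
It fails at once if the scale is pulled past its 8 mm (8 N) mark, or jerked down faster than 0.12 m/s (as when the clip is dropped on it) (value of joint scale above 0.008 m or velocity of joint scale above 0.12 m/s).
It fails at once if the clip is pressed or knocked against the scale with more than 25 N (contact force between clip and stand above 25 N).
It fails at once if the clip is dropped or pressed into the box with more than 40 N (contact force between clip and rack above 40 N).
It fails at once if the clip is tipped by more than about 35 degrees (angle between clip_tab's own z axis and vertical above 0.6 rad).
It fails at once if a bystander (jack, socket, tube, weight, spare clip, collar) is shifted by more than 20 mm (distance of any of jack_a, jack_b, socket, tube, weight, spare, collar from where it was at the start of the episode above 0.02 m).
It also fails if it takes over 72 s, if anything falls off the work surface, if the arm or the gripper's body presses on something with over 40 N, if the wrist force passes 120 N, or if a joint passes its speed limit or range.

### The arm

A 6-joint arm with a two-finger parallel gripper is mounted at the origin on the work surface. World frame = base frame: x ahead of the robot, y to its left, z up, the work surface at z = 0. Lengths are in m, angles in degrees, forces in N, time in s.
With the tool pointing down it reaches from about 0.4 to 0.825 m from the base axis. Payload 7 kg.
Tool frame: the origin (TCP) lies between the finger pads; the fingertips stand 11 mm ahead of it and the grasp point (between the pads) lies 8 mm behind it (r.tcp_to_tips is the distance from the TCP to the fingertips, in m); x points along the fingers, y is the direction in which the jaws open and shut, and the axes are right-handed (so a half turn about x gives the same grasp; the last joint's range is limited). The gripper opens to 88 mm and grips with 3 to 60 N. Pads are 19 mm wide; open, the fingers measure 130 mm over their backs; the gripper's body (78 mm by 193 mm) begins 47 mm behind the grasp point.
Start: joints at [84.46, 20.546, 0.682, 0, -70.136, -16.507], TCP at [0.253, 0.626, 0.238] pointing down, gripper open.
Joint ranges: [-176.03, 176.03], [-82.01, 121.73], [-58.28, 71.71], [-173.87, 95.51], [-174.79, -0.11], [-173.66, 173.66]. Speed limits (degrees/s): [136.94, 136.94, 172.46, 180, 180, 180].

### API

Orientations are given as [roll, pitch, yaw] about the fixed x, y, z axes, in that order (R = Rz(yaw) Ry(pitch) Rx(roll)).
In Python, from plant import r gives the robot as it stands.
- The arm moves only by the tool arm_command, never from a script. Its argument "plan" is a list of rows, each an object of numbers: "dx", "dy", "dz": the shift along the tool's x, y, z each as a share of 0.02 m, from -1 to 1; "wx", "wy", "wz": the turn, a rotation vector about the tool's x, y, z each as a share of 0.08 rad, from -1 to 1. In form: [{"dx": .., "dy": .., "dz": .., "wx": .., "wy": .., "wz": ..}, ...]. A call has 1 to 20 rows; each row shifts and turns the pose as measured when the row begins, along the tool's axes as they then stand; what a row does not reach is not made up. A row lasts 1/12 s, in which the tool goes at most 41.7 mm and 7.16 degrees, less where a joint would pass 70% of its speed; a pose out of reach is approached as far as the arm can. A call with a number of a shift or a turn outside -1 to 1 is refused whole. A call with a gripper value outside its range is refused whole. "fingers" is the closure, from -1 (fully open) to 1 (shut), so that 0 is half open, set as the call begins (left out, the last holds). The fingers move at their own pace and stop on an object; "force" is the grip in N (left out, the last holds). Time passes only in rows, so rows that do not move let the fingers close. It gives the time, the measured TCP pose, the force and the opening at its end, in the units of the state.
- r.get_state(): the state, without advancing time (a new reading comes with each control period).
- r.capture(name): name is "scene" or "top" or "wrist"; returns (picture, depth): 384x512x3 uint8, red, green, blue; 384x512 float32, m along the optical axis (not along the pixel's ray), 0 where there is no reading.
- r.camera_model(name): a dict with "vertical_fov" (degrees; the focal length in pixels is half the picture's height over the tangent of half this angle, whatever the lens; pixels are square), "cx", "cy" (the principal point, pixels), "R" (3x3) and "t" (3): a world point X has camera coordinates R X + t. Camera axes: x right, y down, z forward; pixel columns grow to the right and rows downward; lengths in m; the calibration is good to about 2 mm. A picture is of the moment at which its call begins: read the wrist's pose just before it. camera_model takes no time and is no camera call; for the wrist camera it gives the pose at the moment of the call.
- r.close_job(): hands the job in, once; it reports no verdict.
Trained networks look in the newest picture that a camera, given by its name, has taken for a name from the list of things; names that differ only in an ending like _2 or _b are one class to them, and where a whole thing is asked for, a point or a joint stands for the part that bears it (a point fixed in the world has none). Each returns a list of dicts, best first, with "score" (0 to 1); they miss things now and then, are a little off and sometimes report something else, mostly with a low value. They report only what shows in the picture. A call takes as long as a camera call. They do not tell look-alikes from the thing itself.
- r.cut_out(camera, query): "mask" (384x512 bool, what is visible of it) and "bbox" ([left, top, width, height] in pixels, round what is visible of it).
- r.spot_point(camera, query): "centre" ([column, row] in pixels: a listed point, or the origin of a listed thing).
The state is a dict: "time_s": time; "joints": joint angles; "qd": joint speeds; "joint_torque": joint torques, N m; "tcp_pos": TCP position; "eef_rot": TCP orientation; "contact_force": force on the tool from outside, world axes, zero at the start; "moment": the same for the moment, N m; "gripper_width": finger opening in m.
Only numpy, scipy, OpenCV 4.12 (cv2) and the standard library are available. Lean on these libraries where they do the work, as an engineer would, in place of code of your own. Each camera call takes 0.05 s, during which the arm holds its last target.

## Working session

There is one attempt and no reset: what is moved stays moved. The work goes in short steps, Python scripts to look and compute and a tool call to move; the robot and the scene stay as the last step left them, time stands still between calls to the robot, and variables do not carry over. Pictures are saved under pics/ and viewed, and the job is handed in when it is done.

Besides the shell and the picture viewer there is one more tool, called after "Request:" as name(argument=value, ...) on one line, values as JSON. arm_command: Moves the arm, as the interface text tells. Shift numbers are shares of 0.02 m and turn numbers shares of 0.08 rad, none past 1 either way. Its arguments: {"type":"object","properties":{"plan":{"type":"array","items":{"type":"object","properties":{"dx":{"type":"number"},"dy":{"type":"number"},"dz":{"type":"number"},"wx":{"type":"number"},"wy":{"type":"number"},"wz":{"type":"number"}}}},"fingers":{"type":"number"},"force":{"type":"number"}},"required":["plan"]}

```bash
ls; mkdir -p pics; cat > h.py <<'E'
from plant import r
import numpy as np, cv2
def K(m):
    f=192/np.tan(np.radians(m["vertical_fov"])/2); return f,m["cx"],m["cy"]
def cloud(m,d):
    f,cx,cy=K(m); v,u=np.mgrid[0:384,0:512]
    P=np.stack([(u-cx)/f*d,(v-cy)/f*d,d],-1)
    return (P-np.array(m["t"]))@np.array(m["R"])   # R^T (P-t)
def proj(m,X):
    f,cx,cy=K(m); c=np.array(m["R"])@np.array(X)+np.array(m["t"]); return c[0]/c[2]*f+cx,c[1]/c[2]*f+cy
def save(n,p): cv2.imwrite("pics/"+n+".png",p[:,:,::-1])
def cap(c,n):
    m=r.camera_model(c); p,d=r.capture(c); save(n,p); np.savez("/tmp/"+n+".npz",p=p,d=d,W=cloud(m,d)); return m,p,d,cloud(m,d)
E
python3 - <<'E'
from h import *
for c in("scene","top","wrist"):
    m,p,d,W=cap(c,c+"0"); print(c,m["vertical_fov"],(-np.array(m["R"]).T@np.array(m["t"])).round(3))
print(r.get_state())
import cv2
a=[cv2.imread(f"pics/{c}0.png") for c in("scene","top")]
E
```

```text
pics
scene 53.70772702864203 [1.014 0.515 0.745]
top 52.951910235082096 [0.443 0.036 1.209]
wrist 61.902608552464955 [0.32  0.599 0.383]
{'time_s': 0.15, 'joints': array([ 8.44585252e+01,  2.05835768e+01,  6.46939748e-01, -1.49429769e-02,
       -7.01331691e+01, -1.65073965e+01]), 'qd': array([ 0.04040479, -0.03136505,  0.15671732,  0.03025515, -0.02445838,
       -0.00631114]), 'joint_torque': array([-1.63898272e-03, -5.83272243e+01,  2.93290651e+01,  7.00116679e+00,
        8.82164313e-03, -1.09569858e-04]), 'tcp_pos': array([0.25327876, 0.62532308, 0.23682766]), 'eef_rot': array([  95.12954105,   89.92879379, -106.92441697]), 'contact_force': array([-0.29446343,  0.12576676,  0.10195453]), 'moment': array([-0.02287734,  0.08811436, -0.00692027]), 'gripper_width': 0.08778047497564108}
```

View pics/scene0.png

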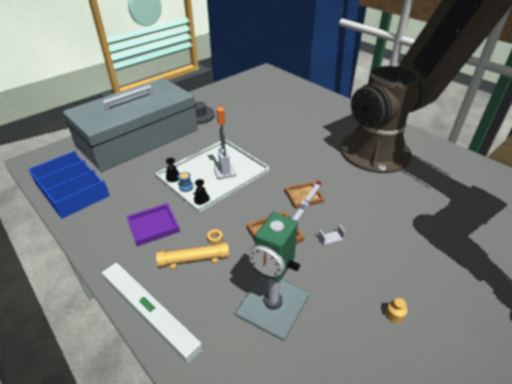

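View pics/top0.png

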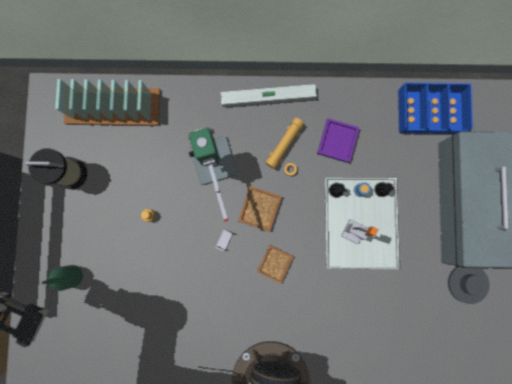

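```bash
python3 - <<'E'
from h import *
for c in("scene","top"):
    z=np.load(f"/tmp/{c}0.npz"); W=z["W"]
    m=r.camera_model(c)
    for q in("clip_tab","clip","stand","rack","tray","notch_nominal","tube","weight"):
        for x in r.spot_point(c,q)[:3]:
            u,v=x["centre"]; i,j=int(round(v)),int(round(u))
            print(c,q,round(x["score"],2),np.round(x["centre"],1),W[i,j].round(3) if 0<=i<384 and 0<=j<512 else None)
print(r.get_state()["time_s"])
E
```

```text
scene clip_tab 0.76 [219.8 114.9] [ 0.459 -0.244  0.216]
scene clip_tab 0.62 [211.3 175.7] [ 0.493 -0.268  0.004]
scene clip 0.57 [228.1 175.2] [ 0.462 -0.221  0.019]
scene stand 0.98 [271.3 305. ] [0.685 0.2   0.03 ]
scene rack 0.93 [151.1 226.1] [ 0.746 -0.198  0.011]
scene rack 0.71 [306.1 198.1] [0.532 0.142 0.206]
scene tray 0.76 [214.1 174.7] [ 0.484 -0.264  0.005]
scene tray 0.28 [271.9 233.9] [0.687 0.197 0.252]
scene notch_nominal 0.59 [306.3 201. ] [0.538 0.148 0.205]
scene tube 0.91 [196.4 259.8] [ 0.728 -0.017  0.018]
scene weight 0.72 [393.  315.9] [0.511 0.39  0.023]
scene weight 0.44 [274.9 232.6] [0.681 0.198 0.251]
top clip_tab 0.56 [372.1 229.8] [ 0.452 -0.246  0.23 ]
top clip 0.56 [353.3 230. ] [ 0.453 -0.233  0.082]
top stand 0.79 [211.  160.2] [0.629 0.168 0.212]
top rack 0.84 [261.8 205.7] [0.523 0.032 0.011]
top rack 0.76 [277.9 262.9] [ 0.348 -0.02   0.003]
top rack 0.67 [336.9 141.6] [ 0.73  -0.202  0.008]
top tray 0.74 [363.2 223.3] [ 0.476 -0.283  0.002]
top notch_nominal 0.72 [221.3 195.7] [0.553 0.162 0.001]
top tube 0.77 [283.8 145.8] [ 0.709 -0.033  0.033]
top tube 0.18 [219.2 196.6] [0.532 0.146 0.204]
top weight 0.6 [152.3 213.5] [0.492 0.368 0.032]
0.95
```

```bash
python3 - <<'E'
from h import *
z=np.load("/tmp/top0.npz"); p=z["p"]
c=np.vstack([cv2.resize(p[120:280,170:330],(640,640),interpolation=2)]);save("c1",c)
c=cv2.resize(p[160:280,310:410],(500,600),interpolation=2);save("c2",c)
s=np.load("/tmp/scene0.npz")["p"]
save("c3",cv2.resize(s[80:330,190:350],(384,600),interpolation=2))
save("w",np.load("/tmp/wrist0.npz")["p"])
# racks/ arm geometry
W=z["W"]; 
for n,(u,v) in dict(big=(261,206),small=(277,263),tray=(362,223)).items():
    sub=np.zeros((384,512),bool); sub[v-60:v+60,u-60:u+60]=1
    R=45 if n=="tray" else 30
    lo,hi=(.008,.03) if n!="tray" else (.01,.03)
    M=sub&(W[...,2]>lo)&(W[...,2]<hi)
    hsv=cv2.cvtColor(p,cv2.COLOR_RGB2HSV)
    if n!="tray": M&=(hsv[...,0]<22)&(hsv[...,1]>80)&(np.hypot(*(np.indices((384,512))-np.array([v,u])[:,None,None]))<30)
    P=W[M][:,:2].astype(np.float32); print(n,len(P),cv2.minAreaRect(P))
# arm points
M=(W[...,2]>.17)&(W[...,2]<.30); M[:,:170]=0;M[:,330:]=0;M[:120]=0;M[225:]=0
v,u=np.where(M); 
for a,b in list(zip(u,v))[::25]: print(a,b,W[b,a].round(3),p[b,a])
E
```

```text
big 678 ((0.5162103772163391, 0.041705552488565445), (0.10214155912399292, 0.11463360488414764), 72.52058410644531)
small 331 ((0.3471640348434448, -0.00921550765633583), (0.07891400903463364, 0.08858725428581238), 64.8845443725586)
tray 948 ((0.47676098346710205, -0.27332985401153564), (0.27788347005844116, 0.22142943739891052), 0.8577496409416199)
206 127 [0.708 0.179 0.245] [103 119 112]
209 129 [0.703 0.172 0.242] [69 85 80]
195 131 [0.696 0.206 0.249] [104 130 117]
196 132 [0.693 0.204 0.249] [ 76 123 101]
195 133 [0.691 0.206 0.247] [ 71 119  94]
195 134 [0.688 0.206 0.249] [ 73 121  98]
196 135 [0.684 0.203 0.254] [ 70 122  98]
196 136 [0.683 0.203 0.25 ] [ 71 121  96]
197 137 [0.68  0.2   0.252] [ 74 124  98]
197 138 [0.677 0.2   0.251] [ 89 131 112]
197 139 [0.675 0.201 0.248] [115 143 133]
198 140 [0.672 0.197 0.251] [170 176 184]
199 141 [0.669 0.195 0.252] [177 181 191]
200 142 [0.666 0.191 0.256] [182 183 196]
201 143 [0.664 0.189 0.253] [180 183 195]
202 144 [0.661 0.186 0.255] [182 183 195]
203 145 [0.659 0.184 0.253] [169 172 182]
204 146 [0.658 0.182 0.248] [111 125 
[... 381 characters left out ...]
]
196 156 [0.631 0.202 0.249] [ 70 114  94]
197 157 [0.63  0.2   0.245] [56 93 75]
199 158 [0.629 0.196 0.237] [38 60 46]
203 159 [0.63  0.189 0.216] [44 56 52]
209 160 [0.629 0.174 0.211] [105 106 111]
201 162 [0.627 0.198 0.189] [42 57 52]
211 163 [0.623 0.17  0.198] [92 93 98]
211 166 [0.616 0.17  0.195] [173 174 187]
212 172 [0.599 0.167 0.197] [182 186 198]
214 178 [0.583 0.161 0.195] [182 185 198]
216 184 [0.567 0.155 0.197] [183 185 197]
215 190 [0.549 0.155 0.216] [163 165 173]
220 195 [0.538 0.144 0.196] [162 163 174]
221 201 [0.522 0.14  0.206] [178 181 192]
222 207 [0.506 0.138 0.201] [181 182 196]
223 213 [0.49  0.134 0.204] [185 187 198]
224 219 [0.475 0.131 0.211] [168 115 117]
```

View pics/c1.png

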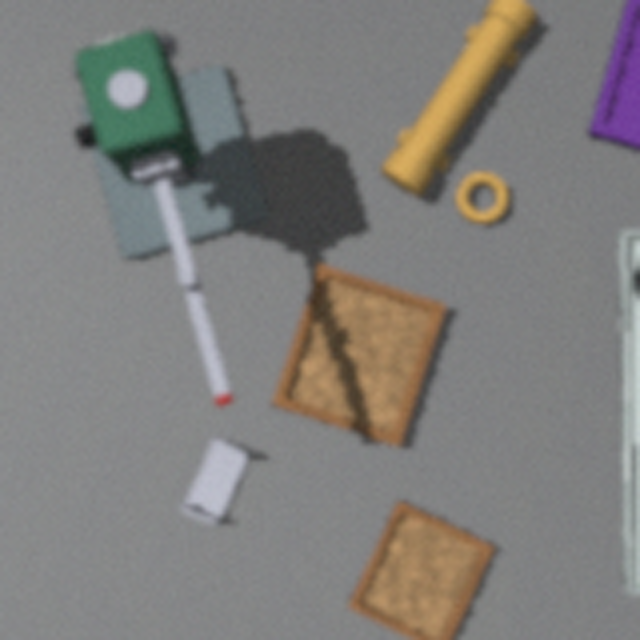

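View pics/c2.png

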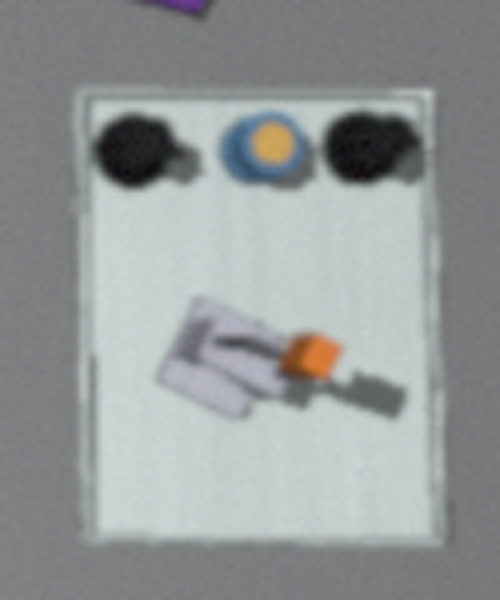

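View pics/c3.png

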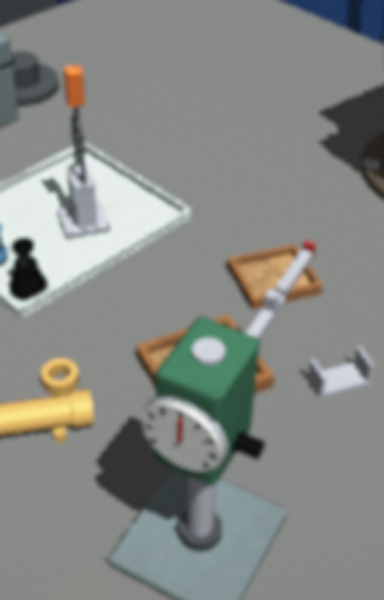

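View pics/w.png

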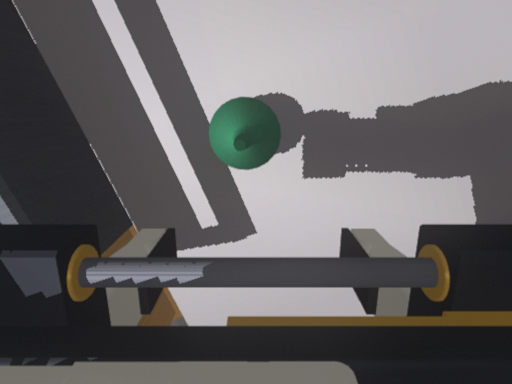

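```bash
cat >> h.py <<'E'
from scipy.spatial.transform import Rotation as Ro
def st(target=None,jaw=None):
    s=r.get_state(); R=Ro.from_euler('xyz',s["eef_rot"],degrees=True).as_matrix()
    print("t",round(s["time_s"],2),"pos",s["tcp_pos"].round(4),"F",s["contact_force"].round(2),"M",s["moment"].round(2),"w",round(s["gripper_width"],4))
    print("axes x",R[:,0].round(3),"y",R[:,1].round(3),"z",R[:,2].round(3),"jawyaw",round(np.degrees(np.arctan2(R[1,1],R[0,1])),2))
    if target is not None:
        d=np.array(target)-s["tcp_pos"]; print("world d",d.round(4),"tool shares",(R.T@d/.02).round(2))
    if jaw is not None:
        a=np.radians(jaw); y=np.array([np.cos(a),np.sin(a),0]); y*=np.sign(y@R[:,1]) ; x=np.array([0,0,-1.]); T=np.stack([x,y,np.cross(x,y)],1)
        print("turn shares",(Ro.from_matrix(R.T@T).as_rotvec()/.08).round(2))
    return s,R
E
python3 - <<'E'
from h import *
st([.35,.45,.36],66)
# rim plane intersection
def ray(m,u,v,z):
    f,cx,cy=K(m); R=np.array(m["R"]);t=np.array(m["t"]); C=-R.T@t; d=R.T@np.array([(u-cx)/f,(v-cy)/f,1]); return (C+d*(z-C[2])/d[2]).round(4)
m=r.camera_model("top")
cs=[(170+a/4,120+b/4) for a,b in((320,265),(445,305),(405,445),(278,403))]
P=[ray(m,*c,.018) for c in cs]; print(P,np.mean(P,0))
for n,c,z in(("nose",(170+222/4,120+403/4),.208),("wall",(170+190/4,120+285/4),.212),("headfront",(170+160/4,120+180/4),.205),("headtop",(170+127/4,120+90/4),.252)): print(n,ray(m,*c,z))
z=np.load("/tmp/top0.npz");W=z["W"]
M=(W[...,2]>.19)&(W[...,2]<.24); M[:,:320]=0;M[:200]=0;M[:,400:]=0
print(W[M].shape, [x.round(3) for x in W[M]][::3], np.argwhere(M)[::3].tolist())
E
```

```text
t 0.95 pos [0.2534 0.6256 0.2376] F [ 0.19  0.34 -0.7 ] M [-0.01 -0.06  0.  ] w 0.0875
axes x [-0.  0. -1.] y [-0.375 -0.927 -0.   ] z [-0.927  0.375  0.   ] jawyaw -112.05
world d [ 0.0966 -0.1756  0.1224] tool shares [-6.12  6.32 -7.77]
turn shares [0.43 0.   0.  ]
[array([0.5837, 0.0706, 0.018 ]), array([ 0.554 , -0.0268,  0.018 ]), array([0.4454, 0.0028, 0.018 ]), array([0.4761, 0.1011, 0.018 ])] [0.5148   0.036925 0.018   ]
nose [0.4703 0.127  0.208 ]
wall [0.5465 0.1492 0.212 ]
headfront [0.6165 0.1716 0.205 ]
headtop [0.6656 0.1877 0.252 ]
(83, 3) [array([ 0.46 , -0.246,  0.194]), array([ 0.46 , -0.245,  0.222]), array([ 0.46 , -0.251,  0.23 ]), array([ 0.457, -0.244,  0.219]), array([ 0.457, -0.248,  0.23 ]), array([ 0.457, -0.256,  0.228]), array([ 0.455, -0.243,  0.211]), array([ 0.455, -0.246,  0.23 ]), array([ 0.455, -0.253,  0.231]), array([ 0.452, -0.241,  0.201]), array([ 0.452, -0.242,  0.226]), array([ 0.452, -0.249,  0.226]), array([ 0.452, -0.257,  0.226]), array([ 0.45 , -0.239,  0.206]), array([ 0.45 , -0.241,  0.228]), array([ 0.45 , -0.248,  0.231]), array([ 0.45 , -0.256,  0.228]), array([ 0.447, -0.238,  0.22 ]), array([ 0.447, -0.243,  0.229]), array([ 0.447, -0.25 ,  0.232]), array([ 0.444, -0.239,  0.198]), array([ 0.445, -0.239,  0.226]), array([ 0.445, -0.245,  0.23 ]), array([ 0.445, -0.253,  0.23 ]), array([ 0.442, -0.244,  0.216]), array([ 0.442, -0.248,  0.229]), array([ 0.439, -0.249,  0.198]), array([ 0.44 , -0.248,  0.229])] [[227, 368], [227, 371], [227, 374], [228, 370], [228, 373], [228, 376], [229, 369], [229, 372], [229, 375], [230, 367], [230, 370], [230, 373], [230, 376], [231, 367], [231, 370], [231, 373], [231, 376], [232, 368], [232, 371], [232, 374], [233, 366], [233, 369], [233, 372], [233, 375], [234, 370], [234, 373], [235, 370], [235, 373]]
```

Request:
arm_command(plan=[{"dx": -0.5,"dy": 0.65,"dz": -0.86},{"dx": -0.5,"dy": 0.65,"dz": -0.86},{"dx": -0.5,"dy": 0.65,"dz": -0.86},{"dx": -0.5,"dy": 0.65,"dz": -0.86},{"dx": -0.5,"dy": 0.65,"dz": -0.86},{"dx": -0.5,"dy": 0.65,"dz": -0.86},{"dx": -0.5,"dy": 0.65,"dz": -0.86},{"dx": -0.5,"dy": 0.65,"dz": -0.86},{"dx": -0.5,"dy": 0.65,"dz": -0.86},{"dx": -0.5,"dy": 0.65,"dz": -0.86},{"dx": -0.5,"dy": 0.65,"dz": -0.86},{"dx": -0.5,"dy": 0.65,"dz": -0.86},{"dx": -0.5,"dy": 0.65,"dz": -0.86},{"dx": -0.5,"dy": 0.65,"dz": -0.86},{"dx": -0.5,"dy": 0.65,"dz": -0.86}])

```text
schema error: expected keys dx, dy, dz, wx, wy, wz
```

Request:
arm_command(plan=[{"dx": -0.5,"dy": 0.65,"dz": -0.86,"wx": 0,"wy": 0,"wz": 0},{"dx": -0.5,"dy": 0.65,"dz": -0.86,"wx": 0,"wy": 0,"wz": 0},{"dx": -0.5,"dy": 0.65,"dz": -0.86,"wx": 0,"wy": 0,"wz": 0},{"dx": -0.5,"dy": 0.65,"dz": -0.86,"wx": 0,"wy": 0,"wz": 0},{"dx": -0.5,"dy": 0.65,"dz": -0.86,"wx": 0,"wy": 0,"wz": 0},{"dx": -0.5,"dy": 0.65,"dz": -0.86,"wx": 0,"wy": 0,"wz": 0},{"dx": -0.5,"dy": 0.65,"dz": -0.86,"wx": 0,"wy": 0,"wz": 0},{"dx": -0.5,"dy": 0.65,"dz": -0.86,"wx": 0,"wy": 0,"wz": 0},{"dx": -0.5,"dy": 0.65,"dz": -0.86,"wx": 0,"wy": 0,"wz": 0},{"dx": -0.5,"dy": 0.65,"dz": -0.86,"wx": 0,"wy": 0,"wz": 0},{"dx": -0.5,"dy": 0.65,"dz": -0.86,"wx": 0,"wy": 0,"wz": 0},{"dx": -0.5,"dy": 0.65,"dz": -0.86,"wx": 0,"wy": 0,"wz": 0},{"dx": -0.5,"dy": 0.65,"dz": -0.86,"wx": 0,"wy": 0,"wz": 0},{"dx": -0.5,"dy": 0.65,"dz": -0.86,"wx": 0,"wy": 0,"wz": 0},{"dx": -0.5,"dy": 0.65,"dz": -0.86,"wx": 0,"wy": 0,"wz": 0}])

```text
time_s: 2.2
tcp_pos: [0.4297, 0.3173, 0.4054]
eef_rot: [-104.1, 89.4, 53.7]
contact_force: [0.2, -0.2, -1.1]
gripper_width: 0.0876
```

```bash
python3 - <<'E'
from h import *
s,_=st([.45,-.245,.39],66);print(s["qd"].round(1))
E
```

```text
t 2.2 pos [0.4297 0.3173 0.4054] F [ 0.23 -0.16 -1.1 ] M [ 0.06 -0.06  0.01] w 0.0876
axes x [ 0.006  0.009 -1.   ] y [-0.379 -0.925 -0.01 ] z [-0.925  0.379 -0.003] jawyaw -112.26
world d [ 0.0203 -0.5623 -0.0154] tool shares [  0.53  25.64 -11.59]
turn shares [ 0.38 -0.03  0.13]
[-29.   -6.4  10.6  -0.2 -15.8  28.3]
```

Request:
arm_command(plan=[{"dx": 0.02,"dy": 0.95,"dz": -0.43,"wx": 0.02,"wy": 0,"wz": 0.01},{"dx": 0.02,"dy": 0.95,"dz": -0.43,"wx": 0.02,"wy": 0,"wz": 0.01},{"dx": 0.02,"dy": 0.95,"dz": -0.43,"wx": 0.02,"wy": 0,"wz": 0.01},{"dx": 0.02,"dy": 0.95,"dz": -0.43,"wx": 0.02,"wy": 0,"wz": 0.01},{"dx": 0.02,"dy": 0.95,"dz": -0.43,"wx": 0.02,"wy": 0,"wz": 0.01},{"dx": 0.02,"dy": 0.95,"dz": -0.43,"wx": 0.02,"wy": 0,"wz": 0.01},{"dx": 0.02,"dy": 0.95,"dz": -0.43,"wx": 0.02,"wy": 0,"wz": 0.01},{"dx": 0.02,"dy": 0.95,"dz": -0.43,"wx": 0.02,"wy": 0,"wz": 0.01},{"dx": 0.02,"dy": 0.95,"dz": -0.43,"wx": 0.02,"wy": 0,"wz": 0.01},{"dx": 0.02,"dy": 0.95,"dz": -0.43,"wx": 0.02,"wy": 0,"wz": 0.01},{"dx": 0.02,"dy": 0.95,"dz": -0.43,"wx": 0.02,"wy": 0,"wz": 0.01},{"dx": 0.02,"dy": 0.95,"dz": -0.43,"wx": 0.02,"wy": 0,"wz": 0.01},{"dx": 0.02,"dy": 0.95,"dz": -0.43,"wx": 0.02,"wy": 0,"wz": 0.01},{"dx": 0.02,"dy": 0.95,"dz": -0.43,"wx": 0.02,"wy": 0,"wz": 0.01},{"dx": 0.02,"dy": 0.95,"dz": -0.43,"wx": 0.02,"wy": 0,"wz": 0.01},{"dx": 0.02,"dy": 0.95,"dz": -0.43,"wx": 0.02,"wy": 0,"wz": 0.01},{"dx": 0.02,"dy": 0.95,"dz": -0.43,"wx": 0.02,"wy": 0,"wz": 0.01},{"dx": 0.02,"dy": 0.95,"dz": -0.43,"wx": 0.02,"wy": 0,"wz": 0.01},{"dx": 0.02,"dy": 0.8,"dz": -0.36,"wx": 0,"wy": 0,"wz": 0},{"dx": 0,"dy": 0.5,"dz": -0.2,"wx": 0,"wy": 0,"wz": 0}])

```text
time_s: 3.87
tcp_pos: [0.4192, -0.1382, 0.4168]
eef_rot: [-134.2, 87.7, 20.7]
contact_force: [0.5, 0.4, 0.7]
gripper_width: 0.0877
```

```bash
python3 - <<'E'
from h import *
s,_=st([.451,-.248,.37],66);print(s["qd"].round(1))
E
```

```text
t 3.87 pos [ 0.4192 -0.1382  0.4168] F [0.53 0.36 0.7 ] M [-0.    0.09  0.05] w 0.0877
axes x [ 0.038  0.014 -0.999] y [-0.424 -0.905 -0.029] z [-0.905  0.425 -0.028] jawyaw -115.1
world d [ 0.0318 -0.1098 -0.0468] tool shares [ 2.32  4.36 -3.71]
turn shares [-0.24 -0.35  0.36]
[-21.4   1.5   2.8  -0.8  -0.2  19.9]
```

Request:
arm_command(plan=[{"dx": 0.4,"dy": 0.8,"dz": -0.7,"wx": -0.06,"wy": -0.1,"wz": 0.1},{"dx": 0.4,"dy": 0.8,"dz": -0.7,"wx": -0.06,"wy": -0.1,"wz": 0.1},{"dx": 0.4,"dy": 0.7,"dz": -0.7,"wx": -0.06,"wy": -0.1,"wz": 0.1},{"dx": 0.4,"dy": 0.5,"dz": -0.6,"wx": -0.06,"wy": -0.1,"wz": 0.1},{"dx": 0.3,"dy": 0.3,"dz": -0.3,"wx": 0,"wy": 0,"wz": 0},{"dx": 0,"dy": 0,"dz": 0,"wx": 0,"wy": 0,"wz": 0},{"dx": 0,"dy": 0,"dz": 0,"wx": 0,"wy": 0,"wz": 0}])

```text
time_s: 4.45
tcp_pos: [0.4391, -0.232, 0.3851]
eef_rot: [-176.4, 89.6, -21.0]
contact_force: [-0.8, 0.8, 0.8]
gripper_width: 0.0878
```

```bash
python3 - <<'E'
from h import *
s,_=st([.451,-.248,.37],66);print(s["qd"].round(1))
m,p,d,W=cap("wrist","w1")
for q in("clip_tab","clip"):
  for x in r.spot_point("wrist",q)[:2]:
    u,v=map(int,np.round(x["centre"]));print(q,x,W[v,u].round(3) if 0<=v<384 and 0<=u<512 else None)
hsv=cv2.cvtColor(p,cv2.COLOR_RGB2HSV)
M=(hsv[...,0]<18)&(hsv[...,1]>150)&(W[...,2]>.222)&(W[...,2]<.24)
P=W[M]; print(len(P),P.mean(0).round(4),cv2.minAreaRect(P[:,:2].astype(np.float32)))
E
```

```text
t 4.45 pos [ 0.4391 -0.232   0.3851] F [-0.82  0.77  0.77] M [-0.01  0.03 -0.01] w 0.0878
axes x [ 0.007 -0.003 -1.   ] y [-0.416 -0.909 -0.   ] z [-0.909  0.416 -0.007] jawyaw -114.58
world d [ 0.0119 -0.016  -0.0151] tool shares [ 0.76  0.48 -0.87]
turn shares [-0.13 -0.09  0.01]
[-1.4 -0.5 -0.5 -0.2  0.2  0.5]
clip_tab {'centre': [266.8, 157.9], 'score': 0.87} [ 0.458 -0.25   0.23 ]
clip {'centre': [266.2, 141.1], 'score': 0.66} [ 0.459 -0.252  0.083]
clip {'centre': [92.7, 176.4], 'score': 0.65} [0.518 0.035 0.009]
161 [ 0.4566 -0.248   0.2304] ((0.4544956088066101, -0.24902425706386566), (0.01460409164428711, 0.016725651919841766), 60.917755126953125)
```

View pics/w1.png

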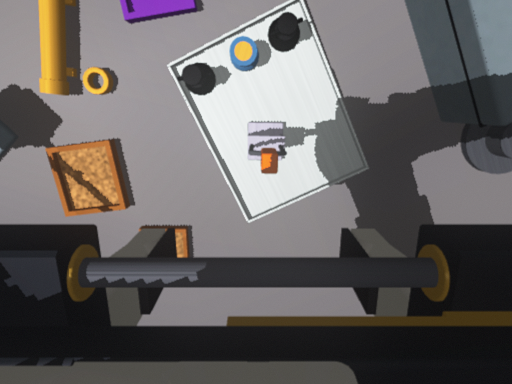

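```bash
python3 - <<'E'
from h import *
z=np.load("/tmp/w1.npz"); p=z["p"]; W=z["W"]
save("c4",cv2.resize(p[105:185,230:310],(640,640),interpolation=2))
save("c5",cv2.resize(p[130:225,35:200],(660,380),interpolation=2))
# clip top plate / foot cloud
f=(W[...,2]>.008)&(W[...,2]<.02); f[:105]=0;f[170:]=0;f[:,:240]=0;f[:,300:]=0
P=W[f][:,:2].astype(np.float32);print(len(P),cv2.minAreaRect(P))
f=(W[...,2]>.14)&(W[...,2]<.20);f[:105]=0;f[190:]=0;f[:,:240]=0;f[:,300:]=0
P=W[f];print(len(P),P.round(3)[::4]);c=P[:,:2]-P[:,:2].mean(0);_,s,v=np.linalg.svd(c);print(np.degrees(np.arctan2(v[0,1],v[0,0])),s)
hsv=cv2.cvtColor(p,cv2.COLOR_RGB2HSV)
M=(hsv[...,0]>4)&(hsv[...,0]<20)&(hsv[...,1]>130)&(W[...,2]>.01)&(W[...,2]<.03);M[:,130:]=0;M[215:]=0;M[:130]=0
print(cv2.minAreaRect(W[M][:,:2].astype(np.float32)),M.sum())
E
```

```text
491 ((0.4527205526828766, -0.2483641803264618), (0.05567386373877525, 0.05943760275840759), 64.19878387451172)
146 [[ 0.464 -0.247  0.19 ]
 [ 0.462 -0.251  0.188]
 [ 0.46  -0.255  0.187]
 [ 0.464 -0.232  0.143]
 [ 0.464 -0.248  0.199]
 [ 0.462 -0.252  0.198]
 [ 0.46  -0.256  0.196]
 [ 0.464 -0.229  0.14 ]
 [ 0.462 -0.234  0.144]
 [ 0.446 -0.269  0.144]
 [ 0.463 -0.233  0.156]
 [ 0.461 -0.237  0.157]
 [ 0.459 -0.242  0.158]
 [ 0.449 -0.263  0.156]
 [ 0.447 -0.267  0.154]
 [ 0.463 -0.23   0.156]
 [ 0.461 -0.235  0.157]
 [ 0.459 -0.239  0.159]
 [ 0.449 -0.26   0.158]
 [ 0.447 -0.265  0.157]
 [ 0.445 -0.269  0.155]
 [ 0.461 -0.232  0.157]
 [ 0.459 -0.236  0.158]
 [ 0.457 -0.241  0.161]
 [ 0.447 -0.262  0.158]
 [ 0.445 -0.266  0.158]
 [ 0.461 -0.228  0.155]
 [ 0.459 -0.233  0.159]
 [ 0.457 -0.237  0.16 ]
 [ 0.456 -0.241  0.161]
 [ 0.445 -0.264  0.158]
 [ 0.443 -0.268  0.155]
 [ 0.458 -0.232  0.156]
 [ 0.456 -0.237  0.16 ]
 [ 0.446 -0.26   0.159]
 [ 0.443 -0.264  0.157]
 [ 0.444 -0.259  0.158]]
64.94987115282488 [0.18181413 0.04747383]
((0.5185544490814209, 0.04223189502954483), (0.10420867800712585, 0.11489012092351913), 72.908203125) 1779
```

View pics/c4.png

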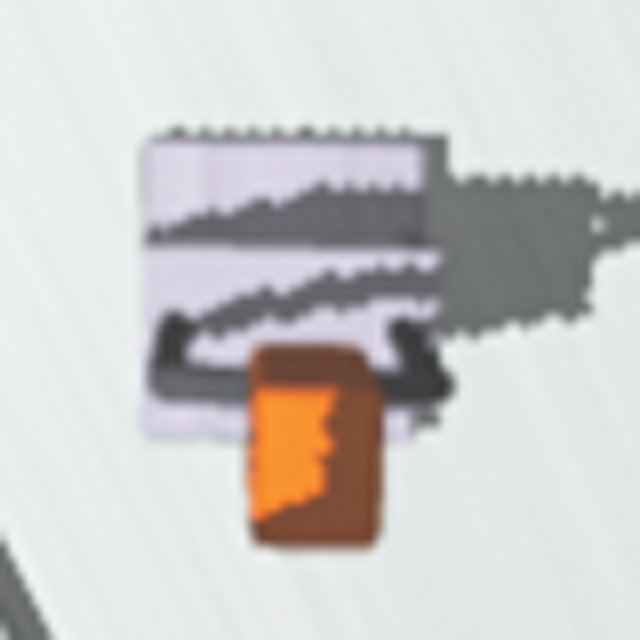

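View pics/c5.png

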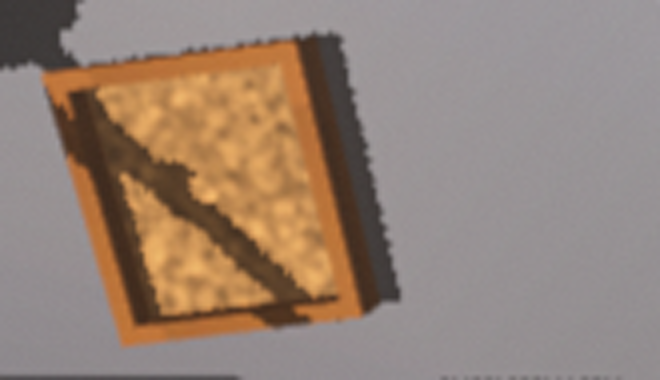

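Request:
arm_command(plan=[{"dx": 0.2,"dy": 0.15,"dz": -0.3,"wx": 0.07,"wy": -0.03,"wz": 0},{"dx": 0.6,"dy": 0.15,"dz": -0.3,"wx": 0.07,"wy": -0.03,"wz": 0},{"dx": 0.9,"dy": 0.1,"dz": -0.3,"wx": 0.06,"wy": -0.03,"wz": 0},{"dx": 0.9,"dy": 0,"dz": 0,"wx": 0,"wy": 0,"wz": 0},{"dx": 0.9,"dy": 0,"dz": 0,"wx": 0,"wy": 0,"wz": 0},{"dx": 0.9,"dy": 0,"dz": 0,"wx": 0,"wy": 0,"wz": 0},{"dx": 0.8,"dy": 0,"dz": 0,"wx": 0,"wy": 0,"wz": 0},{"dx": 0.4,"dy": 0,"dz": 0,"wx": 0,"wy": 0,"wz": 0},{"dx": 0,"dy": 0,"dz": 0,"wx": 0,"wy": 0,"wz": 0},{"dx": 0,"dy": 0,"dz": 0,"wx": 0,"wy": 0,"wz": 0}], fingers=0, force=20)

```text
time_s: 5.43
tcp_pos: [0.4565, -0.245, 0.2661]
eef_rot: [-142.7, 89.7, 12.1]
contact_force: [-0.1, -0.0, 0.9]
gripper_width: 0.0439
```

```bash
python3 - <<'E'
from h import *
s,_=st([.4527,-.2484,.20],64.6)
E
```

```text
t 5.43 pos [ 0.4565 -0.245   0.2661] F [-0.09 -0.    0.9 ] M [-0.01 -0.01  0.01] w 0.0439
axes x [ 0.005  0.001 -1.   ] y [-0.426 -0.905 -0.003] z [-0.905  0.426 -0.004] jawyaw -115.2
world d [-0.0038 -0.0034 -0.0661] tool shares [3.31 0.24 0.11]
turn shares [ 0.04 -0.05  0.04]
```

Request:
arm_command(plan=[{"dx": 0.3,"dy": 0.15,"dz": 0.06,"wx": 0.04,"wy": -0.05,"wz": 0.04},{"dx": 0.8,"dy": 0.1,"dz": 0.05,"wx": 0,"wy": 0,"wz": 0},{"dx": 0.8,"dy": 0.04,"dz": 0,"wx": 0,"wy": 0,"wz": 0},{"dx": 0.8,"dy": 0,"dz": 0,"wx": 0,"wy": 0,"wz": 0},{"dx": 0.5,"dy": 0,"dz": 0,"wx": 0,"wy": 0,"wz": 0},{"dx": 0.2,"dy": 0,"dz": 0,"wx": 0,"wy": 0,"wz": 0},{"dx": 0,"dy": 0,"dz": 0,"wx": 0,"wy": 0,"wz": 0},{"dx": 0,"dy": 0,"dz": 0,"wx": 0,"wy": 0,"wz": 0}])

```text
time_s: 6.1
tcp_pos: [0.4559, -0.2513, 0.2006]
eef_rot: [-175.8, 89.4, -21.2]
contact_force: [0.8, -0.8, -1.2]
gripper_width: 0.0438
```

```bash
python3 - <<'E'
from h import *
s,_=st([.4527,-.2484,.20],64.6)
m,p,d,W=cap("wrist","w2")
E
```

```text
t 6.1 pos [ 0.4559 -0.2513  0.2006] F [ 0.76 -0.77 -1.19] M [-0.01 -0.01  0.02] w 0.0438
axes x [ 0.01  -0.004 -1.   ] y [-0.428 -0.904 -0.001] z [-0.904  0.428 -0.01 ] jawyaw -115.36
world d [-0.0032  0.0029 -0.0006] tool shares [ 0.03 -0.07  0.21]
turn shares [ 0.01 -0.13  0.01]
```

View pics/w2.png

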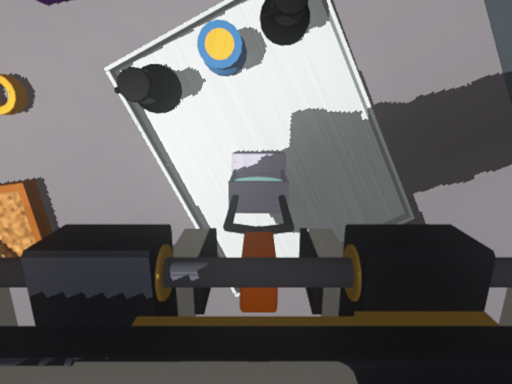

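Request:
arm_command(plan=[{"dx": 0,"dy": 0,"dz": 0.2,"wx": 0,"wy": -0.13,"wz": 0},{"dx": 0,"dy": 0,"dz": 0,"wx": 0,"wy": 0,"wz": 0}])

```text
time_s: 6.32
tcp_pos: [0.4528, -0.2497, 0.2022]
eef_rot: [-136.1, 89.9, 18.6]
contact_force: [0.7, -0.3, -0.0]
gripper_width: 0.0436
```

Request:
arm_command(plan=[{"dx": 0,"dy": 0,"dz": 0,"wx": 0,"wy": 0,"wz": 0},{"dx": 0,"dy": 0,"dz": 0,"wx": 0,"wy": 0,"wz": 0},{"dx": 0,"dy": 0,"dz": 0,"wx": 0,"wy": 0,"wz": 0},{"dx": 0,"dy": 0,"dz": 0,"wx": 0,"wy": 0,"wz": 0},{"dx": 0,"dy": 0,"dz": 0,"wx": 0,"wy": 0,"wz": 0},{"dx": 0,"dy": 0,"dz": 0,"wx": 0,"wy": 0,"wz": 0}], fingers=1, force=25)

```text
time_s: 6.82
tcp_pos: [0.4536, -0.2498, 0.204]
eef_rot: [-155.2, 89.7, -0.5]
contact_force: [0.2, -0.7, -0.9]
gripper_width: 0.0161
```

```bash
python3 - <<'E'
from h import *
s,_=st([.4527,-.2484,.20],64.6)
E
```

```text
t 6.82 pos [ 0.4536 -0.2498  0.204 ] F [ 0.2  -0.71 -0.9 ] M [-0.31 -0.03 -0.01] w 0.0161
axes x [ 0.005 -0.    -1.   ] y [-0.428 -0.904 -0.002] z [-0.904  0.428 -0.004] jawyaw -115.32
world d [-0.0009  0.0014 -0.004 ] tool shares [ 0.2  -0.04  0.07]
turn shares [ 0.02 -0.05  0.02]
```

Request:
arm_command(plan=[{"dx": -0.1,"dy": 0,"dz": 0,"wx": 0,"wy": 0,"wz": 0},{"dx": -0.3,"dy": 0,"dz": 0,"wx": 0,"wy": 0,"wz": 0},{"dx": -0.6,"dy": 0,"dz": 0,"wx": 0,"wy": 0,"wz": 0},{"dx": -0.9,"dy": 0,"dz": 0,"wx": 0,"wy": 0,"wz": 0},{"dx": -0.9,"dy": 0,"dz": 0,"wx": 0,"wy": 0,"wz": 0},{"dx": -0.9,"dy": 0,"dz": 0,"wx": 0,"wy": 0,"wz": 0},{"dx": -0.9,"dy": 0,"dz": 0,"wx": 0,"wy": 0,"wz": 0},{"dx": -0.6,"dy": 0,"dz": 0,"wx": 0,"wy": 0,"wz": 0},{"dx": -0.3,"dy": 0,"dz": 0,"wx": 0,"wy": 0,"wz": 0},{"dx": 0,"dy": 0,"dz": 0,"wx": 0,"wy": 0,"wz": 0},{"dx": 0,"dy": 0,"dz": 0,"wx": 0,"wy": 0,"wz": 0}])

```text
time_s: 7.73
tcp_pos: [0.4496, -0.2484, 0.317]
eef_rot: [-15.8, 89.6, 138.8]
contact_force: [-0.6, 0.3, -3.5]
gripper_width: 0.0159
```

```bash
cat >> h.py <<'E'
def rows(target,jaw,n):
    "n equal rows; print shares in the tool axes as they will stand"
    s=r.get_state(); R=Ro.from_euler('xyz',s["eef_rot"],degrees=True).as_matrix(); d=np.array(target)-s["tcp_pos"]
    a=np.radians(jaw); y=np.array([np.cos(a),np.sin(a),0]); y*=np.sign(y@R[:,1]) ; x=np.array([0,0,-1.]); T=np.stack([x,y,np.cross(x,y)],1)
    w=Ro.from_matrix(R.T@T).as_rotvec()
    for k in range(n):
        Rk=R@Ro.from_rotvec(w*k/n).as_matrix(); print((Rk.T@d/n/.02).round(2),end=' ')
    print("\nturn/row",(w/n/.08).round(3))
E
python3 - <<'E'
from h import *
s,_=st(); print(s["joints"].round(1))
rows([.43,.112,.31],-73,18)
E
```

```text
t 7.73 pos [ 0.4496 -0.2484  0.317 ] F [-0.64  0.3  -3.52] M [-0.03  0.01  0.02] w 0.0159
axes x [-0.005  0.005 -1.   ] y [-0.429 -0.903 -0.002] z [-0.903  0.429  0.007] jawyaw -115.41
[ -7.2   2.9 -11.5  -0.2 -76.   71.8]
[ 0.02 -0.88  0.48] [ 0.02 -0.9   0.44] [ 0.02 -0.92  0.4 ] [ 0.02 -0.93  0.37] [ 0.02 -0.95  0.33] [ 0.02 -0.96  0.29] [ 0.02 -0.97  0.25] [ 0.02 -0.98  0.21] [ 0.02 -0.99  0.17] [ 0.02 -0.99  0.13] [ 0.02 -1.    0.09] [ 0.02 -1.    0.05] [ 0.02 -1.    0.  ] [ 0.02 -1.   -0.04] [ 0.02 -1.   -0.08] [ 0.02 -1.   -0.12] [ 0.02 -0.99 -0.16] [ 0.02 -0.98 -0.2 ] 
turn/row [-0.514  0.004  0.003]
```

Request:
arm_command(plan=[{"dx": 0,"dy": -0.2,"dz": 0.1,"wx": -0.2,"wy": 0,"wz": 0},{"dx": 0,"dy": -0.4,"dz": 0.2,"wx": -0.4,"wy": 0,"wz": 0},{"dx": 0,"dy": -0.6,"dz": 0.3,"wx": -0.4,"wy": 0,"wz": 0},{"dx": 0,"dy": -0.7,"dz": 0.32,"wx": -0.4,"wy": 0,"wz": 0},{"dx": 0,"dy": -0.8,"dz": 0.34,"wx": -0.4,"wy": 0,"wz": 0},{"dx": 0,"dy": -0.8,"dz": 0.3,"wx": -0.4,"wy": 0,"wz": 0},{"dx": 0,"dy": -0.8,"dz": 0.28,"wx": -0.4,"wy": 0,"wz": 0},{"dx": 0,"dy": -0.8,"dz": 0.25,"wx": -0.4,"wy": 0,"wz": 0},{"dx": 0,"dy": -0.8,"dz": 0.2,"wx": -0.4,"wy": 0,"wz": 0},{"dx": 0,"dy": -0.8,"dz": 0.18,"wx": -0.4,"wy": 0,"wz": 0},{"dx": 0,"dy": -0.8,"dz": 0.15,"wx": -0.4,"wy": 0,"wz": 0},{"dx": 0,"dy": -0.8,"dz": 0.12,"wx": -0.4,"wy": 0,"wz": 0},{"dx": 0,"dy": -0.8,"dz": 0.1,"wx": -0.4,"wy": 0,"wz": 0},{"dx": 0,"dy": -0.8,"dz": 0.06,"wx": -0.4,"wy": 0,"wz": 0},{"dx": 0,"dy": -0.8,"dz": 0.03,"wx": -0.4,"wy": 0,"wz": 0},{"dx": 0,"dy": -0.7,"dz": 0,"wx": -0.4,"wy": 0,"wz": 0},{"dx": 0,"dy": -0.6,"dz": 0,"wx": -0.4,"wy": 0,"wz": 0}])

```text
time_s: 9.15
tcp_pos: [0.4192, 0.0193, 0.3036]
eef_rot: [-20.6, 88.2, 167.3]
contact_force: [-0.1, 0.3, -3.0]
gripper_width: 0.0158
```

```bash
python3 - <<'E'
from h import *
s,_=st(); print(s["joints"].round(1))
rows([.43,.112,.31],-73,6)
E
```

```text
t 9.15 pos [0.4192 0.0193 0.3036] F [-0.14  0.31 -3.05] M [-0.14 -0.25 -0.03] w 0.0158
axes x [-0.03   0.007 -1.   ] y [ 0.137 -0.99  -0.011] z [-0.99  -0.137  0.029] jawyaw -82.11
[ 28.7  -5.8 -21.1  -1.2 -75.9  69.5]
[-0.05 -0.75 -0.19] [-0.05 -0.75 -0.21] [-0.05 -0.74 -0.23] [-0.05 -0.73 -0.25] [-0.05 -0.73 -0.27] [-0.05 -0.72 -0.29] 
turn/row [-0.331  0.059  0.027]
```

Request:
arm_command(plan=[{"dx": -0.05,"dy": -0.7,"dz": -0.15,"wx": -0.3,"wy": 0.06,"wz": 0.03},{"dx": -0.05,"dy": -0.7,"dz": -0.15,"wx": -0.3,"wy": 0.06,"wz": 0.03},{"dx": -0.05,"dy": -0.7,"dz": -0.2,"wx": -0.3,"wy": 0.06,"wz": 0.03},{"dx": -0.05,"dy": -0.6,"dz": -0.2,"wx": -0.3,"wy": 0.06,"wz": 0.03},{"dx": -0.05,"dy": -0.4,"dz": -0.2,"wx": -0.2,"wy": 0.06,"wz": 0.03},{"dx": 0,"dy": -0.2,"dz": -0.1,"wx": 0,"wy": 0,"wz": 0},{"dx": 0,"dy": 0,"dz": 0,"wx": 0,"wy": 0,"wz": 0},{"dx": 0,"dy": 0,"dz": 0,"wx": 0,"wy": 0,"wz": 0}])

```text
time_s: 9.82
tcp_pos: [0.4205, 0.0954, 0.3034]
eef_rot: [-1.3, 89.3, -165.6]
contact_force: [0.7, 0.6, -2.9]
gripper_width: 0.0159
```

```bash
python3 - <<'E'
from h import *
s,_=st([.43,.112,.31],-73); print(s["joints"].round(1))
m,p,d,W=cap("wrist","w3")
E
```

```text
t 9.82 pos [0.4205 0.0954 0.3034] F [ 0.73  0.58 -2.88] M [0.03 0.   0.01] w 0.0159
axes x [-0.012 -0.003 -1.   ] y [ 0.271 -0.963 -0.   ] z [-0.963 -0.271  0.012] jawyaw -74.29
world d [0.0095 0.0166 0.0066] tool shares [-0.34 -0.67 -0.68]
turn shares [-0.28  0.15  0.01]
[ 38.9  -5.2 -21.1  -0.3 -74.8  66.9]
```

View pics/w3.png

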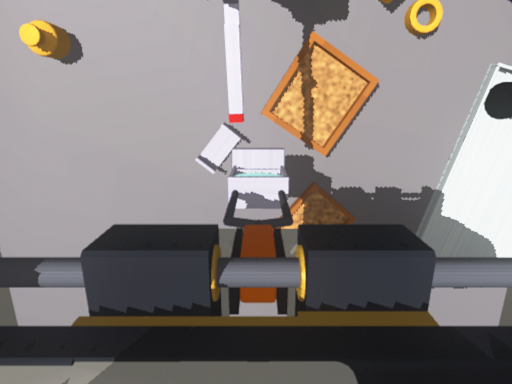

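```bash
python3 - <<'E'
from h import *
z=np.load("/tmp/w3.npz"); p=z["p"];W=z["W"]
save("c6",cv2.resize(p[0:130,200:265],(300,600),interpolation=2))
M=(W[...,2]>.17)&(W[...,2]<.24); M[130:]=0;M[:,:200]=0;M[:,270:]=0
C=[]
for v in range(0,128,4):
    u=np.where(M[v])[0]
    if len(u): P=W[v,u]; C.append(P.mean(0)); print(v,u.min(),u.max(),P.mean(0).round(4),np.median(P[:,2]).round(4),p[v,int(u.mean())])
C=np.array(C); a=np.polyfit(C[:,0],C[:,1],1); print(a,np.degrees(np.arctan(a[0])))
E
```

```text
0 222 237 [0.5489 0.1519 0.2072] 0.2075 [83 80 88]
4 224 238 [0.549  0.1516 0.1979] 0.1983 [116 113 123]
8 224 238 [0.5465 0.1509 0.1986] 0.1988 [247 244 252]
12 224 238 [0.544  0.1503 0.1986] 0.199 [245 242 249]
16 224 238 [0.5416 0.1497 0.1986] 0.1984 [245 243 250]
20 225 238 [0.5394 0.1486 0.1984] 0.1982 [245 243 250]
24 225 238 [0.5355 0.1472 0.2056] 0.2054 [243 241 248]
28 224 239 [0.5333 0.1467 0.2047] 0.2055 [243 240 248]
32 224 238 [0.5306 0.1463 0.2055] 0.2055 [244 241 248]
36 225 239 [0.5284 0.145  0.2053] 0.2056 [243 239 248]
40 225 239 [0.526  0.1444 0.2051] 0.2054 [242 240 248]
44 225 239 [0.5234 0.1437 0.2055] 0.2054 [243 241 248]
48 225 239 [0.5209 0.1431 0.2057] 0.2056 [243 240 248]
52 226 239 [0.5185 0.1421 0.2057] 0.2056 [243 241 248]
56 226 240 [0.5162 0.1412 0.2049] 0.2051 [243 240 248]
60 226 240 [0.5136 0.1405 0.2054] 0.2058 [243 240 248]
64 226 240 [0.511  0.1398 0.2053] 0.2054 [242 240 248]
68 226 240 [0.5085 0.1391 0.2055] 0.2054 [243 240 248]
72 227 240 [0.506  0.1381 0.2056] 0.2056 [243 240 248]
76 227 240 [0.5034 0.1374 0.2059] 0.2058 [243 240 248]
80 227 241 [0.5009 0.1365 0.2053] 0.2057 [242 239 248]
84 227 241 [0.4982 0.1358 0.2053] 0.2051 [242 239 247]
88 228 241 [0.4957 0.1347 0.2054] 0.2053 [241 239 247]
92 228 241 [0.493  0.134  0.2057] 0.2058 [242 239 247]
96 228 241 [0.4903 0.1333 0.2059] 0.2059 [242 239 247]
100 228 242 [0.4877 0.1323 0.2049] 0.2052 [241 238 246]
104 229 242 [0.4851 0.1312 0.2055] 0.2058 [241 238 246]
108 229 242 [0.4823 0.1305 0.2054] 0.2053 [241 238 247]
112 229 242 [0.4796 0.1298 0.2055] 0.2056 [240 240 249]
116 229 242 [0.4772 0.1287 0.2114] 0.2112 [241  57  53]
120 229 242 [0.4744 0.128  0.2115] 0.2115 [241  58  56]
[ 0.31836454 -0.02297597] 17.659630214577682
```

View pics/c6.png

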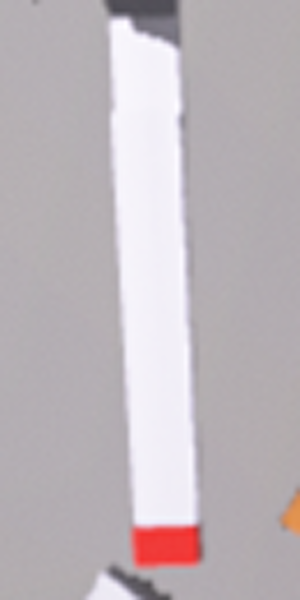

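```bash
python3 - <<'E'
from h import *
z=np.load("/tmp/w3.npz"); p=z["p"];W=z["W"]
s,R=st([.43,.112,.31],-73)
Rel=(W-s["tcp_pos"])@R   # tool coords
M=np.zeros((384,512),bool);M[185:226,215:300]=1
M&=(Rel[...,0]>.03)&(Rel[...,0]<.06)
P=Rel[M];print(len(P)); 
for lo in np.arange(-.026,.026,.004):
    q=P[(P[:,1]>=lo)&(P[:,1]<lo+.004)]
    if len(q):print(round(lo+.002,3),len(q),q.min(0).round(4),q.mean(0).round(4),q.max(0).round(4))
E
```

```text
t 9.87 pos [0.4205 0.0952 0.3034] F [ 0.87 -0.4  -4.05] M [-0.23 -0.1   0.06] w 0.0157
axes x [-0.012 -0.003 -1.   ] y [ 0.27  -0.963 -0.   ] z [-0.963 -0.27   0.012] jawyaw -74.31
world d [0.0095 0.0168 0.0066] tool shares [-0.34 -0.68 -0.68]
turn shares [-0.29  0.15  0.01]
544
-0.024 20 [ 0.0476 -0.0235 -0.0017] [ 0.0506 -0.0228 -0.    ] [ 0.0574 -0.0221  0.0029]
-0.02 80 [ 0.0459 -0.022  -0.0023] [ 0.0506 -0.02   -0.0007] [ 0.06   -0.018   0.0026]
-0.016 50 [ 0.0441 -0.018  -0.0024] [ 0.0464 -0.016  -0.0004] [ 0.0489 -0.014   0.0022]
-0.012 48 [ 0.043  -0.014  -0.0023] [ 0.0451 -0.012  -0.0005] [ 0.0486 -0.0101  0.0014]
-0.008 35 [ 0.0413 -0.0095 -0.0023] [ 0.0441 -0.008  -0.001 ] [ 0.047  -0.0062  0.001 ]
-0.004 30 [ 0.0372 -0.0057 -0.0022] [ 0.0426 -0.004  -0.0014] [ 0.0456 -0.0024 -0.0003]
0.0 34 [ 0.0369 -0.0019 -0.0024] [ 0.0416  0.     -0.0018] [ 0.0455  0.002  -0.0002]
0.004 30 [ 0.0414  0.0026 -0.0023] [ 0.043   0.0041 -0.0013] [ 0.045   0.0058 -0.    ]
0.008 41 [ 0.0428  0.0064 -0.0022] [ 0.0447  0.008  -0.0007] [0.0481 0.0097 0.0013]
0.012 46 [ 0.0439  0.0102 -0.0022] [ 0.0458  0.0119 -0.0005] [0.0497 0.0137 0.0019]
0.016 63 [ 0.045   0.0141 -0.0026] [ 0.049   0.0161 -0.0004] [0.0598 0.018  0.0026]
0.02 67 [ 0.0467  0.018  -0.0024] [ 0.0507  0.0197 -0.0004] [0.0598 0.0217 0.003 ]
```

```bash
python3 - <<'E'
from h import *
rows([.435,.1155,.281],-72.34,6)
E
```

```text
[ 0.18 -0.13 -0.16] [ 0.19 -0.13 -0.16] [ 0.19 -0.13 -0.17] [ 0.19 -0.13 -0.17] [ 0.19 -0.13 -0.17] [ 0.19 -0.13 -0.17] 
turn/row [-0.072  0.025  0.001]
```

Request:
arm_command(plan=[{"dx": 0.18,"dy": -0.13,"dz": -0.16,"wx": -0.07,"wy": 0.03,"wz": 0},{"dx": 0.18,"dy": -0.13,"dz": -0.16,"wx": -0.07,"wy": 0.03,"wz": 0},{"dx": 0.18,"dy": -0.13,"dz": -0.16,"wx": -0.07,"wy": 0.03,"wz": 0},{"dx": 0.18,"dy": -0.13,"dz": -0.16,"wx": -0.07,"wy": 0.03,"wz": 0},{"dx": 0.18,"dy": -0.13,"dz": -0.16,"wx": -0.07,"wy": 0.03,"wz": 0},{"dx": 0.18,"dy": -0.13,"dz": -0.16,"wx": -0.07,"wy": 0.03,"wz": 0},{"dx": 0,"dy": 0,"dz": 0,"wx": 0,"wy": 0,"wz": 0},{"dx": 0,"dy": 0,"dz": 0,"wx": 0,"wy": 0,"wz": 0}])

```text
time_s: 10.53
tcp_pos: [0.4358, 0.1156, 0.2783]
eef_rot: [176.9, 89.9, 14.5]
contact_force: [-0.4, -0.0, -2.4]
gripper_width: 0.016
```

```bash
python3 - <<'E'
from h import *
st([.435,.1155,.281],-72.34)
E
```

```text
t 10.53 pos [0.4358 0.1156 0.2783] F [-0.39 -0.03 -2.42] M [-0.11 -0.04 -0.03] w 0.016
axes x [ 0.002  0.001 -1.   ] y [ 0.302 -0.953  0.   ] z [-0.953 -0.302 -0.002] jawyaw -72.4
world d [-0.0008 -0.0001  0.0027] tool shares [-0.14 -0.01  0.04]
turn shares [-0.01 -0.03 -0.  ]
```

Request:
arm_command(plan=[{"dx": -0.1,"dy": 0,"dz": -0.2,"wx": 0,"wy": 0,"wz": 0},{"dx": 0,"dy": 0,"dz": -0.4,"wx": 0,"wy": 0,"wz": 0},{"dx": 0,"dy": 0,"dz": -0.5,"wx": 0,"wy": 0,"wz": 0},{"dx": 0,"dy": 0,"dz": -0.5,"wx": 0,"wy": 0,"wz": 0},{"dx": 0,"dy": 0,"dz": -0.4,"wx": 0,"wy": 0,"wz": 0},{"dx": 0,"dy": 0,"dz": -0.2,"wx": 0,"wy": 0,"wz": 0},{"dx": 0,"dy": 0,"dz": 0,"wx": 0,"wy": 0,"wz": 0}])

```text
time_s: 11.12
tcp_pos: [0.4836, 0.1307, 0.2811]
eef_rot: [176.1, 89.8, 13.7]
contact_force: [0.4, 1.8, -2.7]
gripper_width: 0.0159
```

```bash
python3 - <<'E'
from h import *
st([.543,.150,.281],-72.34); rows([.543,.150,.275],-72.34,6)
cap("wrist","w4"); cap("scene","s4")
E
```

```text
t 11.12 pos [0.4836 0.1307 0.2811] F [ 0.44  1.78 -2.69] M [ 0.   -0.19 -0.03] w 0.0159
axes x [ 0.003  0.001 -1.   ] y [ 0.302 -0.953  0.   ] z [-0.953 -0.302 -0.003] jawyaw -72.39
world d [ 0.0594  0.0193 -0.0001] tool shares [ 0.02 -0.02 -3.12]
turn shares [-0.01 -0.04 -0.  ]
[ 0.05 -0.   -0.52] [ 0.05 -0.   -0.52] [ 0.05 -0.   -0.52] [ 0.05 -0.   -0.52] [ 0.05 -0.   -0.52] [ 0.05 -0.   -0.52] 
turn/row [-0.002 -0.007 -0.   ]
```

View pics/w4.png

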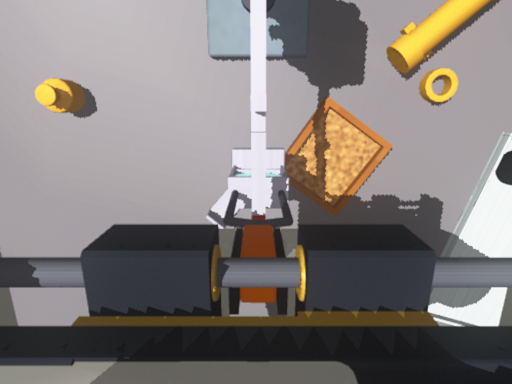

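Request:
arm_command(plan=[{"dx": 0,"dy": 0,"dz": -0.25,"wx": 0,"wy": 0,"wz": 0},{"dx": 0,"dy": 0,"dz": -0.45,"wx": 0,"wy": 0,"wz": 0},{"dx": 0,"dy": 0,"dz": -0.5,"wx": 0,"wy": 0,"wz": 0},{"dx": 0,"dy": 0,"dz": -0.5,"wx": 0,"wy": 0,"wz": 0},{"dx": 0,"dy": 0,"dz": -0.5,"wx": 0,"wy": 0,"wz": 0},{"dx": 0,"dy": 0,"dz": -0.3,"wx": 0,"wy": 0,"wz": 0},{"dx": 0,"dy": 0,"dz": -0.15,"wx": 0,"wy": 0,"wz": 0},{"dx": 0,"dy": 0,"dz": 0,"wx": 0,"wy": 0,"wz": 0},{"dx": 0,"dy": 0,"dz": 0,"wx": 0,"wy": 0,"wz": 0}])

```text
time_s: 11.97
tcp_pos: [0.5387, 0.148, 0.2807]
eef_rot: [174.5, 89.9, 12.1]
contact_force: [0.2, 0.3, -3.4]
gripper_width: 0.0157
```

```bash
python3 - <<'E'
from h import *
s,R=st([.543,.150,.255],-72.34)
m,p,d,W=cap("wrist","w5")
save("c7",cv2.resize(p[120:240,200:320],(600,600),interpolation=2))
M=(W[...,2]>.18)&(W[...,2]<.24);M[230:]=0;M[:,:245]=0;M[:,275:]=0
for v in range(100,230,3):
    u=np.where(M[v])[0]
    if len(u): print(v,u.min(),u.max(),W[v,u].mean(0).round(4),np.median(W[v,u][:,2]).round(4), ((W[v,u].mean(0)-s["tcp_pos"])@R).round(4))
E
```

```text
t 11.97 pos [0.5387 0.148  0.2807] F [ 0.25  0.25 -3.4 ] M [-0.02  0.01 -0.01] w 0.0157
axes x [ 0.002  0.001 -1.   ] y [ 0.303 -0.953  0.   ] z [-0.953 -0.303 -0.002] jawyaw -72.39
world d [ 0.0043  0.002  -0.0257] tool shares [ 1.29 -0.03 -0.23]
turn shares [-0.01 -0.03 -0.  ]
100 251 264 [0.6107 0.1716 0.1988] 0.1989 [ 0.0821 -0.0007 -0.0756]
103 251 264 [0.6088 0.171  0.1986] 0.1987 [ 0.0823 -0.0007 -0.0737]
106 251 264 [0.6069 0.1704 0.1987] 0.1985 [ 0.0822 -0.0007 -0.0717]
109 251 264 [0.605  0.1698 0.1986] 0.1987 [ 0.0823 -0.0007 -0.0697]
112 251 264 [0.6031 0.1692 0.1988] 0.1988 [ 0.0821 -0.0007 -0.0677]
115 251 264 [0.6012 0.1686 0.1988] 0.1987 [ 0.0821 -0.0007 -0.0656]
118 251 264 [0.5993 0.168  0.1985] 0.1985 [ 0.0824 -0.0007 -0.0636]
121 251 264 [0.5973 0.1673 0.1988] 0.1988 [ 0.0821 -0.0007 -0.0616]
124 251 264 [0.5954 0.1667 0.1984] 0.1983 [ 0.0825 -0.0007 -0.0595]
127 251 264 [0.5934 0.1661 0.1983] 0.1984 [ 0.0825 -0.0007 -0.0575]
130 251 264 [0.5914 0.1655 0.1987] 0.1989 [ 0.0822 -0.0007 -0.0554]
133 251 264 [0.5895 0.1648 0.1986] 0.1985 [ 0.0822 -0.0007 -0.0533]
136 
[... 1398 characters left out ...]
0.0662 -0.0007 -0.0117]
199 251 264 [0.5433 0.1502 0.1988] 0.1987 [ 0.082  -0.0008 -0.005 ]
202 251 264 [0.5411 0.1495 0.1986] 0.1987 [ 0.0821 -0.0008 -0.0026]
205 251 264 [0.5388 0.1488 0.1985] 0.1985 [ 0.0823 -0.0008 -0.0002]
208 251 264 [0.5365 0.1481 0.1983] 0.1982 [ 0.0824 -0.0008  0.0022]
211 251 264 [0.5355 0.1477 0.2022] 0.2023 [ 0.0785 -0.0008  0.0033]
214 252 264 [0.5344 0.147  0.2054] 0.2054 [ 0.0753 -0.0004  0.0045]
217 251 264 [0.5321 0.1467 0.2056] 0.2055 [ 0.0751 -0.0007  0.0068]
220 245 274 [0.5407 0.148  0.2357] 0.2358 [ 0.045   0.0006 -0.0019]
223 245 274 [0.5397 0.1473 0.2379] 0.2379 [ 0.0428  0.0009 -0.0007]
226 272 274 [0.5397 0.1386 0.2363] 0.2361 [0.0444 0.0092 0.002 ]
```

View pics/c7.png

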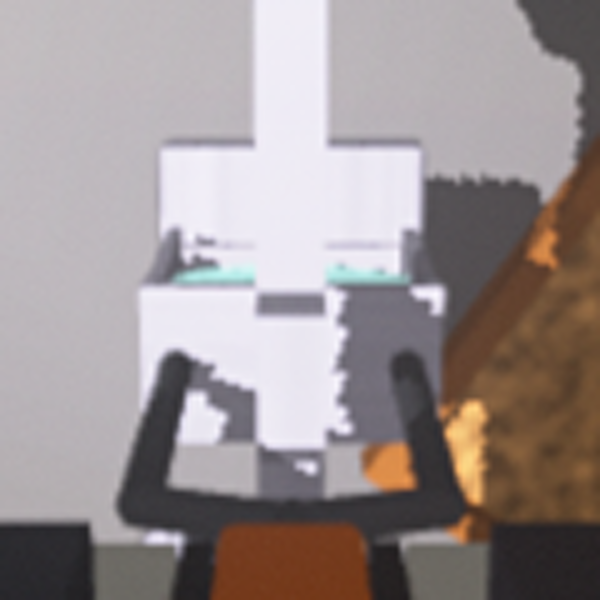

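Request:
arm_command(plan=[{"dx": 0.15,"dy": -0.03,"dz": -0.1,"wx": 0,"wy": -0.01,"wz": 0},{"dx": 0.25,"dy": -0.02,"dz": -0.08,"wx": 0,"wy": -0.01,"wz": 0},{"dx": 0.25,"dy": 0,"dz": 0,"wx": 0,"wy": 0,"wz": 0},{"dx": 0.25,"dy": 0,"dz": 0,"wx": 0,"wy": 0,"wz": 0},{"dx": 0.2,"dy": 0,"dz": 0,"wx": 0,"wy": 0,"wz": 0},{"dx": 0.1,"dy": 0,"dz": 0,"wx": 0,"wy": 0,"wz": 0},{"dx": 0,"dy": 0,"dz": 0,"wx": 0,"wy": 0,"wz": 0},{"dx": 0,"dy": 0,"dz": 0,"wx": 0,"wy": 0,"wz": 0}])

```text
time_s: 12.68
tcp_pos: [0.5403, 0.1496, 0.2539]
eef_rot: [-9.9, 90.0, -172.3]
contact_force: [-0.1, -0.3, -3.1]
gripper_width: 0.0157
```

```bash
python3 - <<'E'
from h import *
st([.5422,.1493,.245],-72.34)
E
```

```text
t 12.68 pos [0.5403 0.1496 0.2539] F [-0.07 -0.3  -3.09] M [-0.03 -0.07  0.03] w 0.0157
axes x [-0. -0. -1.] y [ 0.303 -0.953 -0.   ] z [-0.953 -0.303  0.   ] jawyaw -72.37
world d [ 0.0019 -0.0003 -0.0089] tool shares [ 0.45  0.05 -0.09]
turn shares [-0.01  0.    0.  ]
```

Request:
arm_command(plan=[{"dx": 0.08,"dy": 0.03,"dz": -0.06,"wx": 0,"wy": 0,"wz": 0},{"dx": 0.08,"dy": 0.02,"dz": -0.04,"wx": 0,"wy": 0,"wz": 0},{"dx": 0.07,"dy": 0,"dz": 0,"wx": 0,"wy": 0,"wz": 0},{"dx": 0.05,"dy": 0,"dz": 0,"wx": 0,"wy": 0,"wz": 0},{"dx": 0,"dy": 0,"dz": 0,"wx": 0,"wy": 0,"wz": 0}])

```text
time_s: 13.1
tcp_pos: [0.5431, 0.1494, 0.2484]
eef_rot: [-169.9, 89.9, 27.8]
contact_force: [1.1, -0.5, -3.1]
gripper_width: 0.0164
```

```bash
python3 - <<'E'
from h import *
st([.5422,.1493,.245],-72.34)
m,p,d,W=cap("wrist","w6")
save("c8",cv2.resize(p[160:240,210:310],(750,600),interpolation=2))
E
```

```text
t 13.1 pos [0.5431 0.1494 0.2484] F [ 1.12 -0.5  -3.12] M [-0.07 -0.03  0.  ] w 0.0164
axes x [ 0.001  0.001 -1.   ] y [ 0.303 -0.953 -0.   ] z [-0.953 -0.303 -0.001] jawyaw -72.36
world d [-0.0009 -0.0001 -0.0034] tool shares [ 0.17 -0.01  0.04]
turn shares [-0.   -0.01  0.  ]
```

View pics/c8.png

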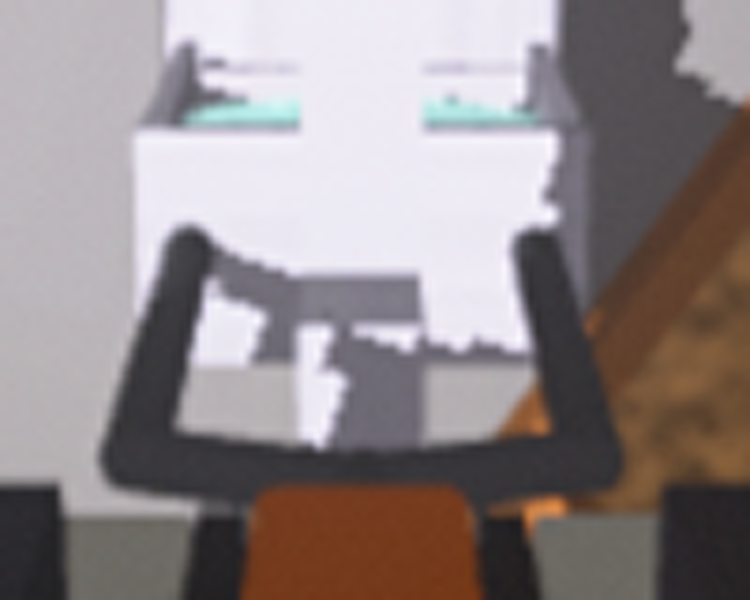

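Request:
arm_command(plan=[{"dx": 0.04,"dy": 0,"dz": 0.02,"wx": 0,"wy": 0,"wz": 0},{"dx": 0.04,"dy": 0,"dz": 0.01,"wx": 0,"wy": 0,"wz": 0},{"dx": 0.04,"dy": 0,"dz": 0,"wx": 0,"wy": 0,"wz": 0}])

```text
time_s: 13.4
tcp_pos: [0.5427, 0.1493, 0.2463]
eef_rot: [-172.4, 89.9, 25.2]
contact_force: [0.1, 0.3, -2.8]
gripper_width: 0.0159
```

Request:
arm_command(plan=[{"dx": 0.04,"dy": 0,"dz": 0,"wx": 0,"wy": 0,"wz": 0},{"dx": 0.02,"dy": 0,"dz": 0,"wx": 0,"wy": 0,"wz": 0}])

```text
time_s: 13.57
tcp_pos: [0.5427, 0.1493, 0.2452]
eef_rot: [-173.9, 89.9, 23.7]
contact_force: [-0.8, -0.8, -2.6]
gripper_width: 0.016
```

```bash
python3 - <<'E'
from h import *
st([.5422,.1493,.245],-72.34)
E
```

```text
t 13.57 pos [0.5427 0.1493 0.2452] F [-0.77 -0.77 -2.6 ] M [-0.08  0.09 -0.02] w 0.016
axes x [ 0.002  0.001 -1.   ] y [ 0.303 -0.953 -0.   ] z [-0.953 -0.303 -0.002] jawyaw -72.36
world d [-0.0005  0.     -0.0002] tool shares [ 0.01 -0.01  0.02]
turn shares [-0.   -0.03  0.  ]
```

Request:
arm_command(plan=[{"dx": 0.04,"dy": 0,"dz": 0.01,"wx": 0,"wy": 0,"wz": 0},{"dx": 0.03,"dy": 0,"dz": 0,"wx": 0,"wy": 0,"wz": 0}])

```text
time_s: 13.73
tcp_pos: [0.5427, 0.1492, 0.2441]
eef_rot: [-176.8, 89.8, 20.9]
contact_force: [0.3, 0.3, -0.9]
gripper_width: 0.0161
```

Request:
arm_command(plan=[{"dx": 0.03,"dy": 0,"dz": 0,"wx": 0,"wy": 0,"wz": 0},{"dx": 0.03,"dy": 0,"dz": 0,"wx": 0,"wy": 0,"wz": 0}])

```text
time_s: 13.9
tcp_pos: [0.5427, 0.1492, 0.2431]
eef_rot: [-178.5, 89.8, 19.2]
contact_force: [-0.0, -0.6, -0.0]
gripper_width: 0.0159
```

```bash
python3 - <<'E'
from h import *
st([.5422,.1493,.245],-72.34)
E
```

```text
t 13.9 pos [0.5427 0.1492 0.2431] F [-0.02 -0.61 -0.02] M [-0.12  0.38  0.06] w 0.0159
axes x [ 0.003  0.001 -1.   ] y [ 0.303 -0.953 -0.   ] z [-0.953 -0.303 -0.003] jawyaw -72.34
world d [-0.0005  0.0001  0.0019] tool shares [-0.09 -0.01  0.02]
turn shares [-0.   -0.04  0.  ]
```

```bash
cat >> h.py <<'E'
def samp(n=8,c="wrist"):
    F=[];M=[]
    for _ in range(n):
        r.capture(c); s=r.get_state(); F.append(s["contact_force"]);M.append(s["moment"])
    print("Favg",np.mean(F,0).round(2),"sd",np.std(F,0).round(2),"M",np.mean(M,0).round(2),s["tcp_pos"].round(4),s["time_s"])
E
python3 - <<'E'
from h import *
samp(10)
E
```

```text
Favg [-0.78 -0.14 -0.59] sd [0.43 0.62 0.54] M [-0.13  0.32 -0.  ] [0.5428 0.1493 0.243 ] 14.4
```

Request:
arm_command(plan=[{"dx": 0.03,"dy": 0,"dz": 0.04,"wx": 0,"wy": 0,"wz": 0},{"dx": 0.02,"dy": 0,"dz": 0.02,"wx": 0,"wy": 0,"wz": 0}])

```text
time_s: 14.57
tcp_pos: [0.5424, 0.1492, 0.2425]
eef_rot: [-178.1, 89.7, 19.6]
contact_force: [0.8, 1.4, -0.2]
gripper_width: 0.0159
```

```bash
python3 - <<'E'
from h import *
samp(10); st([.5422,.1493,.245],-72.34)
E
```

```text
Favg [ 1.21 -0.02 -0.36] sd [0.42 0.42 0.4 ] M [ 0.04 -0.47  0.  ] [0.5423 0.1492 0.2424] 15.0667
t 15.07 pos [0.5423 0.1492 0.2424] F [ 1.95  0.44 -0.34] M [ 0.12 -0.57 -0.03] w 0.0156
axes x [ 0.004  0.002 -1.   ] y [ 0.303 -0.953 -0.   ] z [-0.953 -0.303 -0.005] jawyaw -72.34
world d [-0.0001  0.0001  0.0026] tool shares [-0.13 -0.01  0.  ]
turn shares [ 0.   -0.06  0.  ]
```

Request:
arm_command(plan=[{"dx": 0.02,"dy": 0,"dz": -0.015,"wx": 0,"wy": -0.03,"wz": 0}])

```text
time_s: 15.15
tcp_pos: [0.5425, 0.1492, 0.2421]
eef_rot: [-174.9, 89.9, 22.7]
contact_force: [0.8, -0.1, 0.3]
gripper_width: 0.0157
```

```bash
python3 - <<'E'
from h import *
samp(8); st([.5422,.1493,.245],-72.34)
E
```

```text
Favg [0.41 0.35 0.36] sd [0.62 0.39 0.39] M [-0.02 -0.21 -0.01] [0.5425 0.1492 0.242 ] 15.55
t 15.55 pos [0.5425 0.1492 0.242 ] F [0.47 0.47 0.09] M [-0.02 -0.17 -0.03] w 0.0161
axes x [ 0.002  0.001 -1.   ] y [ 0.303 -0.953 -0.   ] z [-0.953 -0.303 -0.002] jawyaw -72.34
world d [-0.0003  0.0001  0.003 ] tool shares [-0.15 -0.01  0.01]
turn shares [ 0.   -0.03  0.  ]
```

Request:
arm_command(plan=[{"dx": 0,"dy": 0,"dz": 0,"wx": 0,"wy": 0,"wz": 0},{"dx": 0,"dy": 0,"dz": 0,"wx": 0,"wy": 0,"wz": 0}], fingers=1, force=5)

```text
time_s: 15.72
tcp_pos: [0.5424, 0.1491, 0.2419]
eef_rot: [-179.2, 89.9, 18.5]
contact_force: [0.1, -0.5, 0.2]
gripper_width: 0.0162
```

Request:
arm_command(plan=[{"dx": 0,"dy": 0,"dz": 0,"wx": 0,"wy": 0,"wz": 0},{"dx": 0,"dy": 0,"dz": 0,"wx": 0,"wy": 0,"wz": 0},{"dx": 0,"dy": 0,"dz": 0,"wx": 0,"wy": 0,"wz": 0},{"dx": 0,"dy": 0,"dz": 0,"wx": 0,"wy": 0,"wz": 0},{"dx": 0,"dy": 0,"dz": 0,"wx": 0,"wy": 0,"wz": 0},{"dx": 0,"dy": 0,"dz": 0,"wx": 0,"wy": 0,"wz": 0}], fingers=0)

```text
time_s: 16.22
tcp_pos: [0.5417, 0.1489, 0.2415]
eef_rot: [-160.8, 90.0, 36.9]
contact_force: [-0.4, -1.0, 0.6]
gripper_width: 0.0429
```

```bash
python3 - <<'E'
from h import *
samp(3); s,R=st([.5422,.1493,.245],-72.34)
m,p,d,W=cap("wrist","w7"); cap("scene","s7")
sc=np.load("/tmp/s7.npz")["p"]
save("c9",cv2.resize(sc[100:300,200:360],(480,600),interpolation=2))
hsv=cv2.cvtColor(p,cv2.COLOR_RGB2HSV)
M=(hsv[...,0]<18)&(hsv[...,1]>150);M[:225]=0;M[:,:220]=0;M[:,300:]=0
P=(W[M]-s["tcp_pos"])@R;P=P[abs(P[:,0])<.05];print(len(P),P.min(0).round(4),P.mean(0).round(4),P.max(0).round(4))
E
```

```text
Favg [-0.2  -0.14 -0.08] sd [0.2  0.12 0.28] M [-0.04 -0.03  0.01] [0.5417 0.1489 0.2415] 16.3667
t 16.37 pos [0.5417 0.1489 0.2415] F [-0.46  0.02 -0.26] M [-0.03 -0.05  0.01] w 0.0437
axes x [ 0.  0. -1.] y [ 0.303 -0.953 -0.   ] z [-0.953 -0.303 -0.   ] jawyaw -72.35
world d [0.0005 0.0004 0.0035] tool shares [-0.18 -0.01 -0.03]
turn shares [-0. -0.  0.]
1488 [-0.0291 -0.0076 -0.0108] [-0.0126  0.0002 -0.0049] [0.0461 0.0144 0.0091]
```

View pics/w7.png

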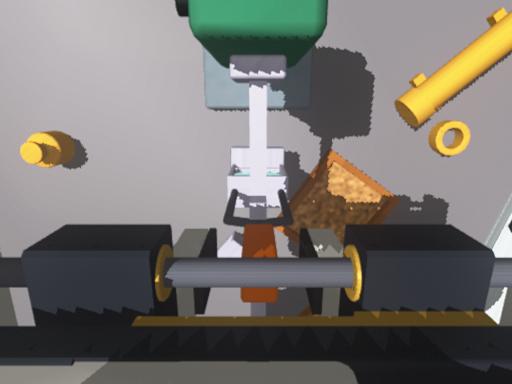

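View pics/c9.png

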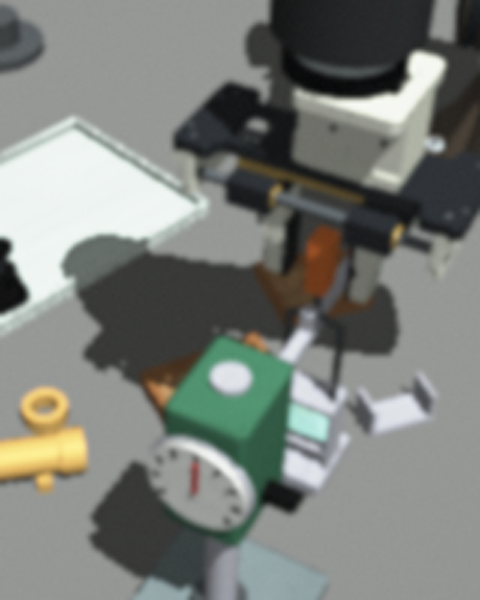

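```bash
python3 - <<'E'
from h import *
def meas(n):
    s=r.get_state();R=Ro.from_euler('xyz',s["eef_rot"],degrees=True).as_matrix()
    m,p,d,W=cap("wrist",n); Rel=(W-s["tcp_pos"])@R
    M=np.zeros((384,512),bool);M[185:226,215:300]=1
    M&=(Rel[...,0]>.03)&(Rel[...,0]<.055)&(p.max(2)<110); B=Rel[M]; 
    c=abs(B[:,1])<.008
    hsv=cv2.cvtColor(p,cv2.COLOR_RGB2HSV)
    T=(hsv[...,0]<18)&(hsv[...,1]>150);T[:225]=0;T[:,:220]=0;T[:,300:]=0
    P=Rel[T];P=P[(abs(P[:,2]+0)<.03)&(P[:,0]>-.03)&(P[:,0]<.028)]
    print(round(s["time_s"],2),"bail min",B.min(0).round(4),"mean",B.mean(0).round(4),"crownx",np.median(B[c][:,0]).round(4),"tab",P.mean(0).round(4),np.percentile(P,2,0).round(4),np.percentile(P,98,0).round(4))
meas("h1"); samp(20); meas("h2"); samp(18); meas("h3"); samp(10); meas("h4")
E
```

```text
16.47 bail min [ 0.03   -0.023  -0.0159] mean [ 0.0445 -0.0003 -0.0016] crownx 0.0417 tab [-0.0127  0.0001 -0.0048] [-0.0282 -0.0071 -0.0104] [0.0143 0.0073 0.0081]
Favg [ 0.01  0.   -0.  ] sd [0.36 0.49 0.38] M [-0.07 -0.03 -0.01] [0.5418 0.1489 0.2415] 17.5167
17.52 bail min [ 0.03   -0.023  -0.0158] mean [ 0.0447 -0.0004 -0.0016] crownx 0.0417 tab [-0.0127  0.0001 -0.0048] [-0.0283 -0.0071 -0.0104] [0.0145 0.0073 0.0083]
Favg [ 0.01 -0.12  0.16] sd [0.4  0.51 0.45] M [-0.06 -0.02  0.  ] [0.5417 0.1489 0.2415] 18.4667
18.47 bail min [ 0.03   -0.023  -0.0157] mean [ 0.0446 -0.0004 -0.0017] crownx 0.0415 tab [-0.0127  0.0002 -0.0049] [-0.0282 -0.0071 -0.0104] [0.0143 0.0074 0.0082]
Favg [-0.21 -0.18  0.14] sd [0.5  0.44 0.69] M [-0.07 -0.01  0.01] [0.5418 0.1489 0.2415] 19.0167
19.02 bail min [ 0.0301 -0.023  -0.0157] mean [ 0.0445 -0.0002 -0.0017] crownx 0.0417 tab [-0.0127  0.0001 -0.0048] [-0.0283 -0.0071 -0.0104] [0.0142 0.0073 0.0081]
```

Request:
arm_command(plan=[{"dx": 0,"dy": 0,"dz": 0,"wx": 0,"wy": 0,"wz": 0},{"dx": 0,"dy": 0,"dz": 0,"wx": 0,"wy": 0,"wz": 0},{"dx": 0,"dy": 0,"dz": 0,"wx": 0,"wy": 0,"wz": 0},{"dx": 0,"dy": 0,"dz": 0,"wx": 0,"wy": 0,"wz": 0},{"dx": 0,"dy": 0,"dz": 0,"wx": 0,"wy": 0,"wz": 0},{"dx": 0,"dy": 0,"dz": 0,"wx": 0,"wy": 0,"wz": 0}], fingers=1, force=25)

```text
time_s: 19.57
tcp_pos: [0.5418, 0.1489, 0.2415]
eef_rot: [-170.6, 90.0, 27.1]
contact_force: [0.5, 0.5, 0.0]
gripper_width: 0.0157
```

```bash
python3 - <<'E'
from h import *
samp(4);st([.5422,.1493,.281],-72.34)
E
```

```text
Favg [ 0.19  0.46 -0.24] sd [0.47 0.44 0.66] M [-0.01 -0.08  0.  ] [0.5418 0.1489 0.2415] 19.7667
t 19.77 pos [0.5418 0.1489 0.2415] F [ 0.36  1.11 -0.14] M [-0.01 -0.11  0.01] w 0.0156
axes x [ 0.  0. -1.] y [ 0.303 -0.953 -0.   ] z [-0.953 -0.303 -0.   ] jawyaw -72.34
world d [0.0004 0.0004 0.0395] tool shares [-1.98 -0.01 -0.03]
turn shares [-0.   -0.01  0.  ]
```

Request:
arm_command(plan=[{"dx": -0.05,"dy": 0,"dz": 0,"wx": 0,"wy": 0,"wz": 0},{"dx": -0.06,"dy": 0,"dz": 0,"wx": 0,"wy": 0,"wz": 0},{"dx": -0.06,"dy": 0,"dz": 0,"wx": 0,"wy": 0,"wz": 0},{"dx": -0.06,"dy": 0,"dz": 0,"wx": 0,"wy": 0,"wz": 0},{"dx": -0.06,"dy": 0,"dz": 0,"wx": 0,"wy": 0,"wz": 0},{"dx": -0.06,"dy": 0,"dz": 0,"wx": 0,"wy": 0,"wz": 0},{"dx": -0.06,"dy": 0,"dz": 0,"wx": 0,"wy": 0,"wz": 0},{"dx": -0.1,"dy": 0,"dz": 0,"wx": 0,"wy": 0,"wz": 0},{"dx": -0.2,"dy": 0,"dz": 0,"wx": 0,"wy": 0,"wz": 0},{"dx": -0.3,"dy": 0,"dz": 0,"wx": 0,"wy": 0,"wz": 0},{"dx": -0.3,"dy": 0,"dz": 0,"wx": 0,"wy": 0,"wz": 0},{"dx": -0.3,"dy": 0,"dz": 0,"wx": 0,"wy": 0,"wz": 0},{"dx": -0.3,"dy": 0,"dz": 0,"wx": 0,"wy": 0,"wz": 0},{"dx": -0.1,"dy": 0,"dz": 0,"wx": 0,"wy": 0,"wz": 0},{"dx": 0,"dy": 0,"dz": 0,"wx": 0,"wy": 0,"wz": 0}])

```text
time_s: 21.02
tcp_pos: [0.5406, 0.1486, 0.2847]
eef_rot: [-7.8, 89.8, -170.2]
contact_force: [-0.1, 0.3, -3.1]
gripper_width: 0.016
```

```bash
python3 - <<'E'
from h import *
cap("wrist","w8");st([.43,.1139,.281],-72.34)
E
```

```text
t 21.07 pos [0.5406 0.1486 0.2846] F [ 0.35  1.18 -2.33] M [-0.04 -0.01  0.02] w 0.0162
axes x [-0.003 -0.001 -1.   ] y [ 0.303 -0.953 -0.   ] z [-0.953 -0.303  0.003] jawyaw -72.38
world d [-0.1106 -0.0347 -0.0036] tool shares [ 0.2  -0.02  5.79]
turn shares [-0.01  0.04  0.01]
```

View pics/w8.png

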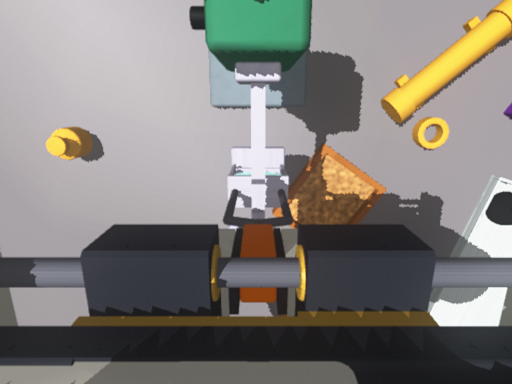

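Held upright, clear of the notch. Back out along the arm (tool +z).

Request:
arm_command(plan=[{"dx": 0.05,"dy": 0,"dz": 0.2,"wx": 0,"wy": 0.02,"wz": 0},{"dx": 0.05,"dy": 0,"dz": 0.4,"wx": 0,"wy": 0,"wz": 0},{"dx": 0.05,"dy": 0,"dz": 0.5,"wx": 0,"wy": 0,"wz": 0},{"dx": 0,"dy": 0,"dz": 0.6,"wx": 0,"wy": 0,"wz": 0},{"dx": 0,"dy": 0,"dz": 0.6,"wx": 0,"wy": 0,"wz": 0},{"dx": 0,"dy": 0,"dz": 0.6,"wx": 0,"wy": 0,"wz": 0},{"dx": 0,"dy": 0,"dz": 0.6,"wx": 0,"wy": 0,"wz": 0},{"dx": 0,"dy": 0,"dz": 0.6,"wx": 0,"wy": 0,"wz": 0},{"dx": 0,"dy": 0,"dz": 0.6,"wx": 0,"wy": 0,"wz": 0},{"dx": 0,"dy": 0,"dz": 0.4,"wx": 0,"wy": 0,"wz": 0},{"dx": 0,"dy": 0,"dz": 0.2,"wx": 0,"wy": 0,"wz": 0},{"dx": 0,"dy": 0,"dz": 0,"wx": 0,"wy": 0,"wz": 0}])

```text
time_s: 22.07
tcp_pos: [0.4251, 0.1105, 0.2774]
eef_rot: [-3.2, 89.6, -165.6]
contact_force: [-0.0, -1.1, -2.8]
gripper_width: 0.0157
```

```bash
python3 - <<'E'
from h import *
st([.43,.1139,.281],-72.34)
m,p,d,W=cap("wrist","w9")
hsv=cv2.cvtColor(p,cv2.COLOR_RGB2HSV)
M=(hsv[...,0]>4)&(hsv[...,0]<20)&(hsv[...,1]>130)&(W[...,2]>.012)&(W[...,2]<.03)&(np.hypot(W[...,0]-.517,W[...,1]-.04)<.085)
P=W[M];print(cv2.minAreaRect(P[:,:2].astype(np.float32)),M.sum())
rows([.517,.040,.30],-72.34,8)
E
```

```text
t 22.07 pos [0.4251 0.1105 0.2774] F [-0.02 -1.13 -2.82] M [-0.18  0.02 -0.01] w 0.0157
axes x [-0.007 -0.002 -1.   ] y [ 0.302 -0.953 -0.   ] z [-0.953 -0.302  0.007] jawyaw -72.42
world d [0.0049 0.0034 0.0036] tool shares [-0.18 -0.09 -0.28]
turn shares [-0.02  0.09  0.01]
((0.518424928188324, 0.04235104098916054), (0.10431406646966934, 0.11537899076938629), 72.5898666381836) 2502
[-0.14  0.59 -0.41] [-0.14  0.59 -0.41] [-0.14  0.59 -0.41] [-0.14  0.59 -0.41] [-0.14  0.59 -0.41] [-0.14  0.59 -0.41] [-0.14  0.59 -0.41] [-0.14  0.59 -0.41] 
turn/row [-0.002  0.011  0.001]
```

View pics/w9.png

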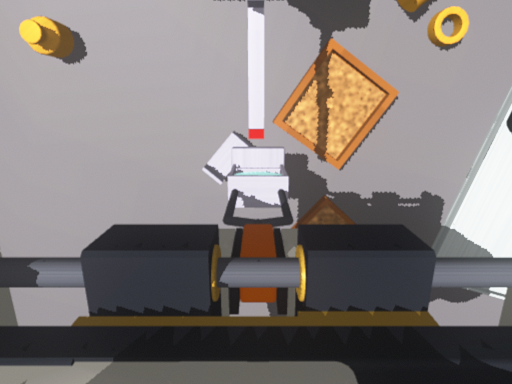

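Request:
arm_command(plan=[{"dx": -0.1,"dy": 0.3,"dz": 0,"wx": 0.3,"wy": 0.01,"wz": 0},{"dx": -0.15,"dy": 0.6,"dz": -0.1,"wx": 0.45,"wy": 0.01,"wz": 0},{"dx": -0.15,"dy": 0.7,"dz": -0.2,"wx": 0.45,"wy": 0.01,"wz": 0},{"dx": -0.15,"dy": 0.7,"dz": -0.3,"wx": 0.45,"wy": 0.01,"wz": 0},{"dx": -0.15,"dy": 0.5,"dz": -0.4,"wx": 0.45,"wy": 0.01,"wz": 0},{"dx": -0.15,"dy": 0.3,"dz": -0.5,"wx": 0.45,"wy": 0.01,"wz": 0},{"dx": -0.1,"dy": 0.2,"dz": -0.6,"wx": 0.45,"wy": 0.01,"wz": 0},{"dx": 0,"dy": 0.1,"dz": -0.6,"wx": 0.45,"wy": 0,"wz": 0},{"dx": 0,"dy": 0,"dz": -0.6,"wx": 0.45,"wy": 0,"wz": 0},{"dx": 0,"dy": 0,"dz": -0.4,"wx": 0.45,"wy": 0,"wz": 0}])

```text
time_s: 22.95
tcp_pos: [0.5229, 0.0476, 0.2977]
eef_rot: [93.0, 89.9, -90.9]
contact_force: [0.2, 0.9, -3.0]
gripper_width: 0.0159
```

```bash
python3 - <<'E'
from h import *
st([.518,.042,.30],-107.5); rows([.518,.042,.29],-107.5,7)
E
```

```text
t 22.95 pos [0.5229 0.0476 0.2977] F [ 0.24  0.87 -2.97] M [ 0.04 -0.21  0.01] w 0.0159
axes x [-0.    -0.002 -1.   ] y [-0.068 -0.998  0.002] z [-0.998  0.068 -0.   ] jawyaw -93.93
world d [-0.0049 -0.0056  0.0023] tool shares [-0.12  0.3   0.23]
turn shares [ 2.96 -0.   -0.02]
[0.05 0.04 0.03] [0.05 0.04 0.03] [0.05 0.04 0.03] [0.05 0.05 0.03] [0.05 0.05 0.03] [0.05 0.05 0.02] [0.05 0.05 0.02] 
turn/row [ 0.423 -0.001 -0.003]
```

Request:
arm_command(plan=[{"dx": 0.05,"dy": 0.08,"dz": 0.1,"wx": 0.45,"wy": 0,"wz": 0},{"dx": 0.05,"dy": 0.08,"dz": 0.1,"wx": 0.45,"wy": 0,"wz": 0},{"dx": 0.05,"dy": 0.06,"dz": 0.08,"wx": 0.45,"wy": 0,"wz": 0},{"dx": 0.1,"dy": 0.05,"dz": 0.05,"wx": 0.45,"wy": 0,"wz": 0},{"dx": 0.1,"dy": 0,"dz": 0,"wx": 0.4,"wy": 0,"wz": 0},{"dx": 0,"dy": 0,"dz": 0,"wx": 0.2,"wy": 0,"wz": 0},{"dx": 0,"dy": 0,"dz": 0,"wx": 0,"wy": 0,"wz": 0},{"dx": 0,"dy": 0,"dz": 0,"wx": 0,"wy": 0,"wz": 0}])

```text
time_s: 23.62
tcp_pos: [0.5242, 0.0431, 0.2858]
eef_rot: [58.7, 89.5, -137.7]
contact_force: [1.0, 0.4, -2.9]
gripper_width: 0.0161
```

```bash
python3 - <<'E'
from h import *
st([.518,.042,.215],-107.5); cap("wrist","w10"); samp(6)
E
```

```text
t 23.62 pos [0.5242 0.0431 0.2858] F [ 1.01  0.42 -2.91] M [0. 0. 0.] w 0.0161
axes x [-0.006 -0.006 -1.   ] y [-0.282 -0.959  0.007] z [-0.959  0.282  0.004] jawyaw -106.38
world d [-0.0062 -0.0011 -0.0708] tool shares [3.54 0.12 0.27]
turn shares [ 0.24  0.05 -0.09]
Favg [-0.22  0.08 -3.71] sd [0.55 0.47 0.4 ] M [ 0.02 -0.02 -0.01] [0.5238 0.0431 0.2863] 23.9667
```

View pics/w10.png

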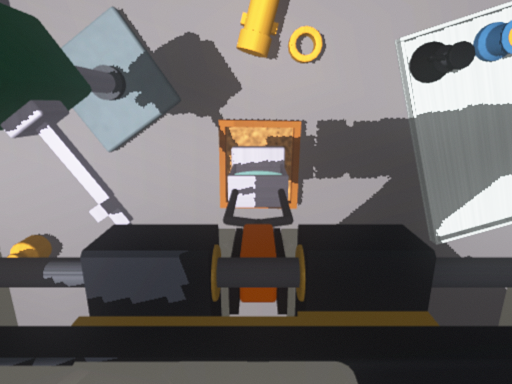

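Request:
arm_command(plan=[{"dx": 0.2,"dy": 0.04,"dz": 0.1,"wx": 0.1,"wy": 0.02,"wz": -0.04},{"dx": 0.4,"dy": 0.04,"dz": 0.1,"wx": 0.1,"wy": 0.02,"wz": -0.04},{"dx": 0.5,"dy": 0.03,"dz": 0.06,"wx": 0.04,"wy": 0,"wz": 0},{"dx": 0.5,"dy": 0,"dz": 0,"wx": 0,"wy": 0,"wz": 0},{"dx": 0.5,"dy": 0,"dz": 0,"wx": 0,"wy": 0,"wz": 0},{"dx": 0.4,"dy": 0,"dz": 0,"wx": 0,"wy": 0,"wz": 0},{"dx": 0.1,"dy": 0,"dz": 0,"wx": 0,"wy": 0,"wz": 0},{"dx": 0,"dy": 0,"dz": 0,"wx": 0,"wy": 0,"wz": 0},{"dx": 0,"dy": 0,"dz": 0,"wx": 0,"wy": 0,"wz": 0}])

```text
time_s: 24.72
tcp_pos: [0.5157, 0.0419, 0.2273]
eef_rot: [15.0, 89.9, 177.4]
contact_force: [0.6, -0.8, -1.7]
gripper_width: 0.0161
```

```bash
python3 - <<'E'
from h import *
st([.518,.042,.208],-107.5); cap("wrist","w11"); samp(3)
E
```

```text
t 24.72 pos [0.5157 0.0419 0.2273] F [ 0.63 -0.78 -1.72] M [-0.07 -0.03  0.  ] w 0.0161
axes x [-0.002  0.    -1.   ] y [-0.302 -0.953  0.001] z [-0.953  0.302  0.002] jawyaw -107.59
world d [ 0.0023  0.0001 -0.0193] tool shares [ 0.96 -0.04 -0.11]
turn shares [-0.02  0.03 -0.01]
Favg [ 0.03  0.08 -3.43] sd [0.47 0.4  0.3 ] M [-0.03 -0.03 -0.01] [0.5161 0.0421 0.2281] 24.9167
```

View pics/w11.png

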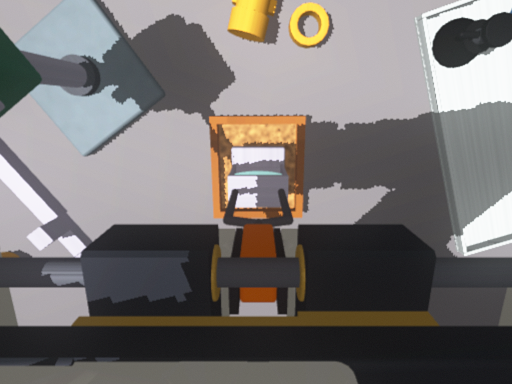

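Request:
arm_command(plan=[{"dx": 0.1,"dy": -0.02,"dz": -0.05,"wx": 0,"wy": 0.01,"wz": 0},{"dx": 0.15,"dy": 0,"dz": -0.03,"wx": 0,"wy": 0.01,"wz": 0},{"dx": 0.15,"dy": 0,"dz": 0,"wx": 0,"wy": 0,"wz": 0},{"dx": 0.15,"dy": 0,"dz": 0,"wx": 0,"wy": 0,"wz": 0},{"dx": 0.12,"dy": 0,"dz": 0,"wx": 0,"wy": 0,"wz": 0},{"dx": 0.06,"dy": 0,"dz": 0,"wx": 0,"wy": 0,"wz": 0},{"dx": 0.03,"dy": 0,"dz": 0,"wx": 0,"wy": 0,"wz": 0}])

```text
time_s: 25.5
tcp_pos: [0.5187, 0.0422, 0.2125]
eef_rot: [-142.7, 89.8, 19.7]
contact_force: [0.5, -0.2, -3.2]
gripper_width: 0.016
```

```bash
python3 - <<'E'
from h import *
samp(4);st([.518,.042,.208],-107.5)
E
```

```text
Favg [-0.19 -0.2  -2.84] sd [0.76 0.36 0.44] M [-0.02  0.02  0.01] [0.5189 0.0423 0.213 ] 25.7
t 25.7 pos [0.5189 0.0423 0.213 ] F [ 0.8   0.34 -2.39] M [-0.05 -0.    0.05] w 0.0159
axes x [ 0.004  0.001 -1.   ] y [-0.302 -0.953 -0.003] z [-0.953  0.302 -0.003] jawyaw -107.58
world d [-0.0009 -0.0003 -0.005 ] tool shares [0.25 0.03 0.04]
turn shares [-0.02 -0.04  0.03]
```

Request:
arm_command(plan=[{"dx": 0.05,"dy": 0,"dz": 0.02,"wx": 0,"wy": -0.02,"wz": 0.02},{"dx": 0.05,"dy": 0,"dz": 0,"wx": 0,"wy": -0.02,"wz": 0.01},{"dx": 0.05,"dy": 0,"dz": 0,"wx": 0,"wy": 0,"wz": 0}])

```text
time_s: 25.95
tcp_pos: [0.5188, 0.0425, 0.2103]
eef_rot: [-146.8, 89.9, 15.6]
contact_force: [-0.1, -0.5, -2.8]
gripper_width: 0.0159
```

```bash
python3 - <<'E'
from h import *
samp(4);st([.518,.042,.208],-107.5)
E
```

```text
Favg [-0.58 -0.1  -3.12] sd [0.35 0.24 0.55] M [0.   0.02 0.  ] [0.5187 0.0425 0.2103] 26.15
t 26.15 pos [0.5187 0.0425 0.2103] F [-1.15 -0.02 -3.09] M [ 0.02 -0.02  0.02] w 0.0157
axes x [ 0.001  0.    -1.   ] y [-0.302 -0.953 -0.   ] z [-0.953  0.302 -0.001] jawyaw -107.58
world d [-0.0007 -0.0005 -0.0023] tool shares [0.12 0.03 0.03]
turn shares [-0.02 -0.01  0.01]
```

Request:
arm_command(plan=[{"dx": 0.05,"dy": 0,"dz": 0,"wx": 0,"wy": 0,"wz": 0},{"dx": 0.04,"dy": 0,"dz": 0,"wx": 0,"wy": 0,"wz": 0}])

```text
time_s: 26.32
tcp_pos: [0.5189, 0.0425, 0.2086]
eef_rot: [-146.5, 89.9, 15.9]
contact_force: [0.7, 0.0, -3.1]
gripper_width: 0.0156
```

```bash
python3 - <<'E'
from h import *
samp(4);st([.518,.042,.208],-107.5)
E
```

```text
Favg [-0.09  0.02 -3.03] sd [0.62 0.3  0.6 ] M [-0.02  0.    0.01] [0.5189 0.0425 0.2087] 26.5167
t 26.52 pos [0.5189 0.0425 0.2087] F [-0.89  0.37 -2.22] M [ 0.02 -0.04 -0.06] w 0.0159
axes x [ 0.001  0.    -1.   ] y [-0.302 -0.953 -0.001] z [-0.953  0.302 -0.001] jawyaw -107.57
world d [-0.0009 -0.0005 -0.0007] tool shares [0.03 0.04 0.03]
turn shares [-0.01 -0.01  0.01]
```

Request:
arm_command(plan=[{"dx": 0.05,"dy": 0,"dz": 0,"wx": 0,"wy": 0,"wz": 0},{"dx": 0.03,"dy": 0,"dz": 0,"wx": 0,"wy": 0,"wz": 0}])

```text
time_s: 26.68
tcp_pos: [0.5191, 0.0425, 0.2072]
eef_rot: [-150.3, 89.9, 12.1]
contact_force: [0.9, 1.2, -0.5]
gripper_width: 0.0161
```

```bash
python3 - <<'E'
from h import *
samp(4);st([.518,.042,.208],-107.5)
E
```

```text
Favg [-0.34  0.45 -2.47] sd [0.9  0.02 0.44] M [-0.01  0.05 -0.02] [0.519  0.0426 0.2073] 26.8833
t 26.88 pos [0.519  0.0426 0.2073] F [-0.83  0.43 -3.17] M [-0.03  0.03 -0.05] w 0.016
axes x [ 0.002  0.    -1.   ] y [-0.302 -0.953 -0.001] z [-0.953  0.302 -0.001] jawyaw -107.57
world d [-0.001  -0.0006  0.0007] tool shares [-0.04  0.04  0.04]
turn shares [-0.01 -0.02  0.01]
```

Request:
arm_command(plan=[{"dx": 0.04,"dy": 0,"dz": 0.02,"wx": 0,"wy": -0.01,"wz": 0},{"dx": 0.03,"dy": 0,"dz": 0,"wx": 0,"wy": 0,"wz": 0}])

```text
time_s: 27.05
tcp_pos: [0.5194, 0.0425, 0.2072]
eef_rot: [-157.1, 89.8, 5.4]
contact_force: [-0.8, 0.2, 2.8]
gripper_width: 0.016
```

```bash
python3 - <<'E'
from h import *
samp(4);st([.518,.042,.208],-107.5)
E
```

```text
Favg [-0.71 -0.55  4.79] sd [0.36 0.31 0.43] M [-0.26  0.79 -0.03] [0.5195 0.0426 0.2072] 27.25
t 27.25 pos [0.5195 0.0426 0.2072] F [-1.25 -0.29  5.21] M [-0.32  0.81 -0.01] w 0.0163
axes x [ 0.003  0.    -1.   ] y [-0.301 -0.954 -0.001] z [-0.954  0.301 -0.003] jawyaw -107.53
world d [-0.0015 -0.0006  0.0008] tool shares [-0.04  0.05  0.06]
turn shares [-0.01 -0.03  0.02]
```

Request:
arm_command(plan=[{"dx": -0.02,"dy": 0,"dz": 0,"wx": 0,"wy": 0,"wz": 0}])

```text
time_s: 27.33
tcp_pos: [0.5193, 0.0426, 0.2073]
eef_rot: [-150.7, 89.8, 11.7]
contact_force: [-0.1, -0.0, -3.6]
gripper_width: 0.0159
```

```bash
python3 - <<'E'
from h import *
samp(3)
E
```

```text
Favg [ 0.28 -0.14 -1.52] sd [0.03 0.69 0.42] M [ 0.04  0.11 -0.02] [0.5194 0.0427 0.2072] 27.4833
```

Standing on the cork, about half carried. Release.

Request:
arm_command(plan=[{"dx": 0,"dy": 0,"dz": 0,"wx": 0,"wy": 0,"wz": 0},{"dx": 0,"dy": 0,"dz": 0,"wx": 0,"wy": 0,"wz": 0},{"dx": 0,"dy": 0,"dz": 0,"wx": 0,"wy": 0,"wz": 0},{"dx": 0,"dy": 0,"dz": 0,"wx": 0,"wy": 0,"wz": 0},{"dx": 0,"dy": 0,"dz": 0,"wx": 0,"wy": 0,"wz": 0},{"dx": 0,"dy": 0,"dz": 0,"wx": 0,"wy": 0,"wz": 0}], fingers=0)

```text
time_s: 27.98
tcp_pos: [0.52, 0.043, 0.2072]
eef_rot: [-148.4, 89.8, 14.1]
contact_force: [-0.7, 0.7, -0.5]
gripper_width: 0.043
```

Request:
arm_command(plan=[{"dx": -0.1,"dy": 0,"dz": 0,"wx": 0,"wy": 0,"wz": 0},{"dx": -0.3,"dy": 0,"dz": 0,"wx": 0,"wy": 0,"wz": 0},{"dx": -0.6,"dy": 0,"dz": 0,"wx": 0,"wy": 0,"wz": 0},{"dx": -0.8,"dy": 0,"dz": 0,"wx": 0,"wy": 0,"wz": 0},{"dx": -0.8,"dy": 0,"dz": 0,"wx": 0,"wy": 0,"wz": 0},{"dx": -0.8,"dy": 0,"dz": 0,"wx": 0,"wy": 0,"wz": 0},{"dx": -0.8,"dy": 0,"dz": 0,"wx": 0,"wy": 0,"wz": 0},{"dx": -0.8,"dy": 0,"dz": 0,"wx": 0,"wy": 0,"wz": 0},{"dx": -0.5,"dy": 0,"dz": 0,"wx": 0,"wy": 0,"wz": 0},{"dx": 0,"dy": 0,"dz": 0,"wx": 0,"wy": 0,"wz": 0},{"dx": 0,"dy": 0,"dz": 0,"wx": 0,"wy": 0,"wz": 0}])

```text
time_s: 28.9
tcp_pos: [0.5192, 0.0424, 0.326]
eef_rot: [-151.6, 89.7, 10.8]
contact_force: [-0.4, -1.0, -0.9]
gripper_width: 0.0439
```

```bash
python3 - <<'E'
from h import *
st()
m,p,d,W=cap("wrist","w12"); cap("scene","s12"); cap("top","t12")
hsv=cv2.cvtColor(p,cv2.COLOR_RGB2HSV)
near=np.hypot(W[...,0]-.517,W[...,1]-.04)<.085
T=(hsv[...,0]<18)&(hsv[...,1]>150)&(W[...,2]>.19)&(W[...,2]<.26)&near
P=W[T];top=P[P[:,2]>.228];print("tab",P.min(0).round(3),P.max(0).round(3),"top",len(top),top.mean(0).round(4) if len(top) else None)
M=(hsv[...,0]>4)&(hsv[...,0]<20)&(hsv[...,1]>130)&(W[...,2]>.012)&(W[...,2]<.03)&near
print(cv2.minAreaRect(W[M][:,:2].astype(np.float32)))
E
```

```text
t 28.9 pos [0.5192 0.0424 0.326 ] F [-0.43 -0.96 -0.87] M [0.01 0.04 0.03] w 0.0439
axes x [ 0.005  0.001 -1.   ] y [-0.301 -0.954 -0.002] z [-0.954  0.301 -0.004] jawyaw -107.54
tab [0.51  0.034 0.194] [0.531 0.052 0.237] top 472 [0.5215 0.043  0.2343]
((0.5186535120010376, 0.042112454771995544), (0.1029384434223175, 0.11370841413736343), 72.58779907226562)
```

View pics/w12.png

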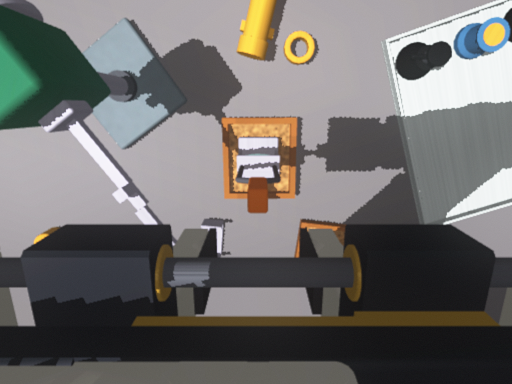

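View pics/s12.png

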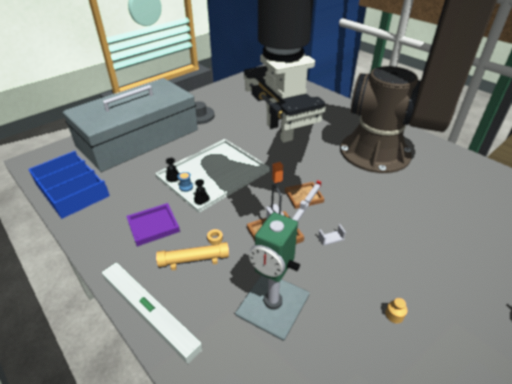

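```bash
python3 - <<'E'
from h import *
print(r.close_job()); print(r.get_state()["time_s"])
E
```

```text
the job is handed in; nothing more can be done
None
the job is handed in; nothing more can be done
```

The job is done and handed in; no verdict was given. I took the clip by its tab and threaded the bail over the hook's red nose. I then lowered it into the notch in about 1 mm steps until the scale carried it, let go, and later set it down in the larger brown box.

- **Hang:** The clip hung with the fingers open for about 3 s, and four pictures over 2.5 s showed it still and upright in the notch. From the crown's height the scale had sunk about 4 mm, under the 8 mm mark. The grip had felt about 3 to 4 N of weight, so this fits. I had no direct reading of the scale.
- **Set-down:** The clip went onto the cork with a brief push of about 8 N from the grip, so somewhat more on the box with its own weight, against the 40 N limit.
- **Last check:** The tab top is at z = 0.234 m (0.235 expected), and the tab is about 3 mm from the box's middle. The gripper is clear, at the same height as when I handed in (TCP z = 0.326 m).
- **Scene:** The hook is empty, and in the last scene picture the bystanders look where they were; I did not measure them. Time at the last reading was about 29 s.

No check failed. The force readings carried about 0.5 N of noise, and small sideways forces of about 1 N showed in the notch before release. I had centred most of that out before letting go.

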